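Load the drying cabinet, start it and tally the batch

ROBOT

A 7-joint arm with a two-finger parallel gripper is mounted at the origin on the work surface. World frame = base frame: x ahead of the robot, y to its left, z up, the work surface at z = 0. Lengths are in m, angles in rad, forces in N, time in s.
With the tool pointing down it reaches from about 0.425 to 1.025 m from the base axis. Payload 3.6 kg.
Tool frame: the origin (TCP) lies midway between the tips of the shut fingers; the grasp point (between the pads) lies 19 mm behind it; y points along the fingers, z is the direction in which the jaws open and shut, and the axes are right-handed (so a half turn about y gives the same grasp; the last joint's range is limited). The gripper opens to 85 mm and grips with 20 to 120 N. Pads are 22 mm wide; open, the fingers measure 114 mm over their backs; the gripper's body (76 mm by 85 mm) begins 54 mm behind the grasp point. The pads swing forward as they close: fully open they stand 13 mm farther back than shut.
Start: joints at [-1.427, 0.591, 0.048, 1.609, -0.033, 0.943, -0.034], TCP at [0.17, 0.705, 0.231] pointing down, gripper open.
Joint ranges: [-2.69, 2.69], [-0.47, 2.24], [-1.27, 1.36], [0.19, 2.51], [-1.53, 4.68], [0.08, 2.07], [-3.09, 3.09]. Speed limits (rad/s): [2.57, 2.57, 3.14, 3.14, 3.14, 3.14, 3.14].

INTERFACE

Orientations are given as [roll, pitch, yaw] about the fixed x, y, z axes, in that order (R = Rz(yaw) Ry(pitch) Rx(roll)).
In Python, from rig import * gives the robot as it stands.
- The arm moves only by the tool send_rows, never from a script. Its argument "series" is a list that holds one entry, the list of rows, each a list of 4 numbers: the shift along the world's x, y, z in mm, then the turn about the world's z in rad. In form: [[[dx, dy, dz, spin], ...]]. A call has 1 to 20 rows; each row is the pose to reach, as a shift and turn from the pose commanded when the call began; what a row does not reach only later rows make up. A row lasts 1/8 s, in which the tool goes at most 62.5 mm and 10.7 degrees, less where a joint would pass 70% of its speed; a pose out of reach is approached as far as the arm can. A call with a gripper value outside its range is refused whole. "claw" is the closure, from -1 (fully open) to 1 (shut), set as the call begins (left out, the last holds). The fingers move at their own pace and stop on an object; "grip_force" is the grip in N (left out, the last holds). Time passes only in rows, so rows that repeat a pose let the fingers close. It gives the time, the measured TCP pose, the force and the opening at its end, in the units of the state.
- sense(): the state, without advancing time (a new reading comes with each control period).
- grab_frame(name): name is "scene" or "top"; returns a dict with "frame" (420x560x3 uint8, red, green, blue), "mtx" (3x3 intrinsics, pixels), "k1" (the pictures are not rectified: a ray, as slopes to the right and down, at radius r is drawn at 1 + k1 r^2 times it, then the intrinsics apply), "R" (3x3) and "t" (3): a world point X has camera coordinates R X + t. Camera axes: x right, y down, z forward; pixel columns grow to the right and rows downward; lengths in m; the calibration is good to about 2 mm. A picture is of the moment at which its call begins. There is no depth.
- close_job(): hands the job in, once; it reports no verdict.
The state is a dict: "time": time; "joint_positions": joint angles; "joint_velocities": joint speeds; "tau": joint torques, N m; "tcp_pos": TCP position; "orientation": TCP orientation; "wrist_force": force on the tool from outside, world axes, zero at the start; "ft_torque": the same for the moment, N m; "width": finger opening in m.
Only numpy, scipy, OpenCV 4.12 (cv2) and the standard library are available. Lean on these libraries where they do the work, as an engineer would, in place of code of your own. Each camera call takes 0.05 s, during which the arm holds its last target.

TASK

Pull open the drying cabinet's drawer, stand every rotary valve casing from the bench upright on the drawer's floor, and push the drawer fully shut again. Then start the cabinet with the red knob: push it down, turn it clockwise as far as it goes and let it spring back up, and after that swing the tally lever on top of the cabinet over to its stop and let it spring back. Leave the other things on the bench where they are.

Things in the scene. Friction and masses are not known exactly. Their poses are not given: they have to be found in the camera images.
- valve_a: rotary valve casing, one of 3 or 4 alike (None if absent): upright brass cylinder 42 mm in diameter (47 mm foot), 54 mm tall plus a 6 mm spindle, with two level tube stubs on both sides near its foot, 16 mm in diameter, axis 16 mm up, 96 mm end to end; bare all round above 26 mm. 0.2 to 0.4 kg. Origin: centre of the underside; z up, x along the stubs
- valve_b: rotary valve casing, one of 3 or 4 alike (None if absent): upright brass cylinder 42 mm in diameter (47 mm foot), 54 mm tall plus a 6 mm spindle, with two level tube stubs on both sides near its foot, 16 mm in diameter, axis 16 mm up, 96 mm end to end; bare all round above 26 mm. 0.2 to 0.4 kg. Origin: centre of the underside; z up, x along the stubs
- valve_c: rotary valve casing, one of 3 or 4 alike (None if absent): upright brass cylinder 42 mm in diameter (47 mm foot), 54 mm tall plus a 6 mm spindle, with two level tube stubs on both sides near its foot, 16 mm in diameter, axis 16 mm up, 96 mm end to end; bare all round above 26 mm. 0.2 to 0.4 kg. Origin: centre of the underside; z up, x along the stubs
- valve_d: rotary valve casing, one of 3 or 4 alike (None if absent): upright brass cylinder 42 mm in diameter (47 mm foot), 54 mm tall plus a 6 mm spindle, with two level tube stubs on both sides near its foot, 16 mm in diameter, axis 16 mm up, 96 mm end to end; bare all round above 26 mm. 0.2 to 0.4 kg. Origin: centre of the underside; z up, x along the stubs
- cabinet: grey drying cabinet fixed on the bench, 240 mm deep (x), 300 wide (y), 95 tall; origin: middle of its lower front edge; x points into the cabinet, away from the robot, z up. Drawer opens to -x. On its top: red knob at (55, 70) mm, tally lever hinge at (85, -85) mm, and behind that a blue counter box 28 mm tall from x = 105 to 165 mm
- drawer (a joint): how far the drawer is out, m: 0 fully shut, 0.15 fully open; it starts shut or up to 30 mm out. Slides along the cabinet's x with about 2 N of friction, and stays where it is left
- drawer_handle (a point): middle of the drawer's steel bar handle: a level round bar, 10 mm thick and 110 mm long along the cabinet's y, 60 mm above the bench, its axis 44 mm in front of the white front panel (70 mm tall). Axes as the cabinet's
- drawer_floor (a point): middle of the drawer's floor (upper face, 8 mm above the bench), moves with the drawer; axes as the cabinet's. Clear floor 134 mm (x) by 264 mm (y); side and back walls stand 28 mm above the floor, the front panel 62 mm. Fully open, all the floor is in front of the cabinet
- knob_press (a joint): how far the red knob is pushed down, m: 0 up, 0.010 bottom. Spring: 3 N to start, 8 N at the bottom. It can turn only while pushed down at least 7.5 mm; let go part-way round it stays caught down, at either end it springs up
- knob_turn (a joint): how far the red knob is turned clockwise seen from above, rad: 0 at the start (locked, pointing at the white mark), 1.2 at its end stop (running, pointing at the green mark), light friction. Above about 1.1 it springs up and locks
- knob_grip (a point): middle of the knob's red bar grip, on the knob's vertical axis, 159 mm above the bench when up; turns and moves with the knob. The bar is 56 mm long along this x, 14 mm thick along y, 28 mm tall (14 mm above and below this point); under it a black disc 66 mm in diameter, its upper face 14 mm below this point
- tally_lever (a joint): swing of the tally lever, rad: 0 at rest, 1.0 at its stop; counter-clockwise seen from above (the pin goes from the robot's left to its right). Spring-loaded: about 1 N at the pin at rest, 4 N at the stop; springs back when let go
- tally_pin (a point): middle of the free part of the lever's upright steel pin, which is 12 mm in diameter with an 18 mm black ball on top; this point lies 147 mm above the bench, 16 mm above the upper face of the flat arm that carries the pin; the ball's top is 29 mm above this point. Moves with the lever
- tally_hinge (a point): point on the lever's vertical hinge axis, at the height of the pin point; the pin goes round it at 70 mm radius, on the robot's side of it
- cap_1: brass valve top cap, 60 mm in diameter, 26 mm tall; bystander; origin under its centre
- cap_2: the same kind of brass cap; bystander
- arbor: hardened steel arbor, lying, 150 mm long along x, square head 26 mm; bystander; origin under it
- sleeve: aluminium sleeve standing upright, 60 mm in diameter, 70 mm tall; bystander; origin under its centre
- finger_button: nickel finger button, 44 mm in diameter, 26 mm tall; bystander; origin under its centre
- mallet: hammer lying on the bench, 200 mm long; bystander; origin under it
Not all that is in view belongs to the job. What is shaped like the valve_d but black is not meant.

How it is judged:
By the outcome, as a careful person would: the job done as asked, in the order asked, and still so for the second after the job is handed in, with the robot touching nothing.
Of valve_a, valve_b, valve_c, valve_d only 3 to 4 are there at a start; the rules pass over those that are not, and their reading is None.
At some moment in a run one of valve_a, valve_b, valve_c, valve_d may be knocked a few centimetres aside while the robot is not near it.
It also fails if it takes over 210 s, if anything falls off the work surface, if the arm or the gripper's body presses on something with over 40 N, if the wrist force passes 120 N, or if a joint passes its speed limit or range.

## Working session

There is one attempt and no reset: what is moved stays moved. The work goes in short steps, Python scripts to look and compute and a tool call to move; the robot and the scene stay as the last step left them, time stands still between calls to the robot, and variables do not carry over. Pictures are saved under pics/ and viewed, and the job is handed in when it is done.

Besides the shell and the picture viewer there is one more tool, called after "Emit:" as name(argument=value, ...) on one line, values as JSON. send_rows: Moves the arm, as the interface text tells. Its arguments: {"type":"object","properties":{"series":{"type":"array","items":{"type":"array","items":{"type":"array","items":{"type":"number"}}}},"claw":{"type":"number"},"grip_force":{"type":"number"}},"required":["series"]}

```bash
mkdir -p pics; ls; cat > h.py <<'E'
from rig import *
import numpy as np, cv2
def shot(n,f):
    g=grab_frame(n); cv2.imwrite('pics/'+f+'.png',cv2.cvtColor(g['frame'],cv2.COLOR_RGB2BGR))
    np.savez('pics/'+f+'.npz',**{k:np.array(v) for k,v in g.items()}); return g
def load(f): return dict(np.load('pics/'+f+'.npz'))
def ray(g,u,v):
    K=np.array(g['mtx']); k1=float(g['k1'])
    d=np.array([(u-K[0,2])/K[0,0],(v-K[1,2])/K[1,1]]); s=d.copy()
    for _ in range(50): s=d/(1+k1*(s@s))
    R=np.array(g['R']);t=np.array(g['t']); o=-R.T@t; w=R.T@np.array([s[0],s[1],1]); return o,w/np.linalg.norm(w)
def onz(g,u,v,z):
    o,w=ray(g,u,v); return o+w*(z-o[2])/w[2]
def tri(g1,p1,g2,p2):
    o1,w1=ray(g1,*p1);o2,w2=ray(g2,*p2)
    A=np.stack([w1,-w2],1); s=np.linalg.lstsq(A,o2-o1,rcond=None)[0]
    a=o1+w1*s[0];b=o2+w2*s[1]; return (a+b)/2,np.linalg.norm(a-b)
def proj(g,X):
    K=np.array(g['mtx']);c=np.array(g['R'])@np.array(X)+np.array(g['t']); s=c[:2]/c[2]; s=s*(1+float(g['k1'])*(s@s)); return K[:2,:2]@s+K[:2,2]
E
python3 - <<'E'
from h import *
s=sense(); print(s)
for n in('scene','top'):
    g=shot(n,n+'0'); print(n,g['mtx'],g['k1'],g['R'],g['t'],-np.array(g['R']).T@g['t'])
E
```

```text
pics
{'time': 0.0, 'joint_positions': array([-1.42752997,  0.59212241,  0.04829066,  1.60985533, -0.03332878,
        0.94269674, -0.03370792]), 'joint_velocities': array([-0.00037798, -0.00174417, -0.00075823,  0.00109952, -0.00032512,
        0.00049537,  0.00107569]), 'tau': array([ 2.80038839e-04, -5.48697495e+01,  1.54652271e+00, -1.98127717e+01,
        9.38208163e-03,  8.78751482e-03,  1.02854685e-05]), 'tcp_pos': array([0.16984016, 0.70395727, 0.23012597]), 'orientation': array([-1.57307100e+00, -1.00204713e-04, -2.36703815e-01]), 'wrist_force': array([-0.307463  , -0.03755662, -0.44674505]), 'ft_torque': array([ 0.00345655, -0.0444527 , -0.0234949 ]), 'width': 0.08556231372463192}
scene [[472.08757283   0.         280.61474925]
 [  0.         472.08757283 208.71994535]
 [  0.           0.           1.        ]] -0.07242529228566694 [[-0.34954258  0.93685384 -0.01117435]
 [ 0.64352567  0.23139865 -0.72960906]
 [-0.68095132 -0.26222041 -0.68377317]] [ 0.19497673 -0.2642892   1.74848347] [1.42886168 0.33697952 1.00491704]
top [[435.48263822   0.         285.87117439]
 [  0.         435.48263822 213.90508416]
 [  0.           0.           1.        ]] 0.04907546479297586 [[-1.68075926e-02 -9.99858578e-01 -5.73967709e-04]
 [-9.84598170e-01  1.66509718e-02 -1.74037896e-01]
 [ 1.74022841e-01 -2.36003050e-03 -9.84738788e-01]] [7.29356293e-04 5.27784485e-01 1.31662638e+00] [ 0.29054483 -0.00495159  1.38838799]
```

View pics/scene0.png

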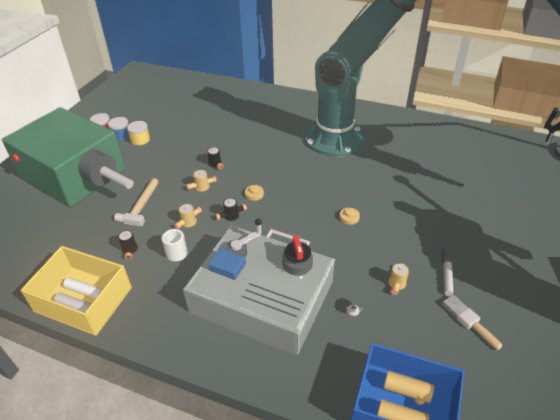

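View pics/top0.png

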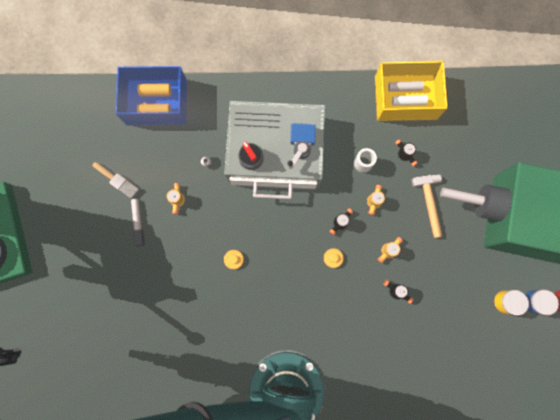

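```bash
python3 - <<'E'
from h import *
a=cv2.imread('pics/top0.png');b=cv2.imread('pics/scene0.png')
cv2.imwrite('pics/t0z.png',cv2.resize(a[90:310,150:430],None,fx=2.8,fy=2.7,interpolation=cv2.INTER_CUBIC))
cv2.imwrite('pics/s0z.png',cv2.resize(b[140:350,100:420],None,fx=2.5,fy=2.5,interpolation=cv2.INTER_CUBIC))
E
```

```text
(no output)
```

View pics/t0z.png

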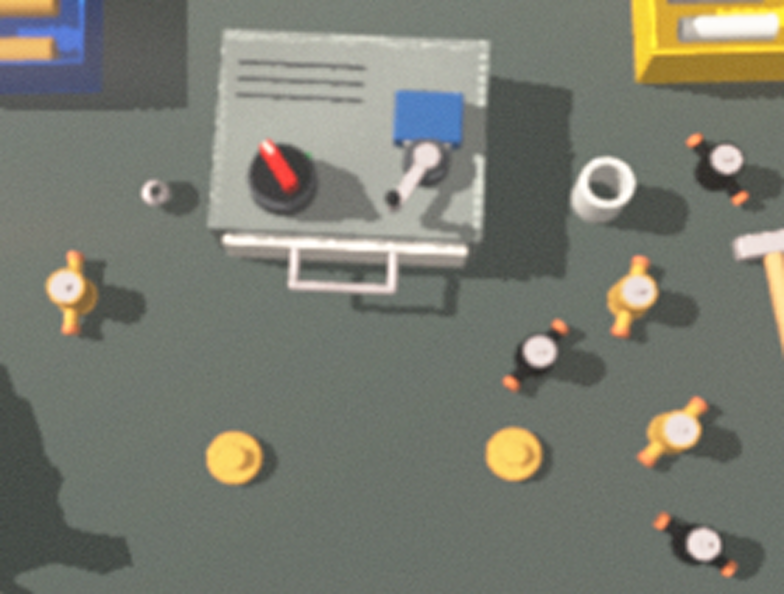

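View pics/s0z.png

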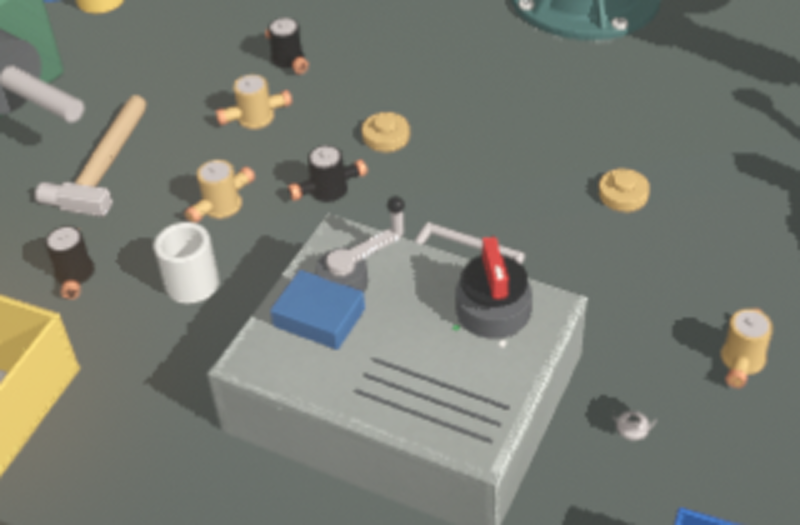

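```bash
cat > m.py <<'E'
from h import *
def comps(mask,mn=4,mx=3000):
    n,l,st,c=cv2.connectedComponentsWithStats(mask.astype(np.uint8))
    return [(c[i].round(1).tolist(),int(st[i,4]),st[i,:4].tolist()) for i in range(1,n) if mn<=st[i,4]<=mx]
def brass(f):
    h=cv2.cvtColor(f,cv2.COLOR_RGB2HSV).astype(int); return (h[...,0]>=14)&(h[...,0]<=24)&(h[...,1]>110)&(h[...,2]>120)
def orange(f):
    h=cv2.cvtColor(f,cv2.COLOR_RGB2HSV).astype(int); return (h[...,0]>=3)&(h[...,0]<14)&(h[...,1]>100)&(h[...,2]>110)
def red(f):
    h=cv2.cvtColor(f,cv2.COLOR_RGB2HSV).astype(int); return ((h[...,0]<3)|(h[...,0]>174))&(h[...,1]>140)&(h[...,2]>100)
E
python3 - <<'E'
from m import *
for n in('top0','scene0'):
    f=load(n)['frame']; print(n)
    print('brass');[print(x) for x in comps(brass(f),8)]
    print('or');[print(x) for x in comps(orange(f),3)]
    print('red');[print(x) for x in comps(red(f),5)]
E
```

```text
top0
brass
([408.1, 90.1], 2484, [375, 61, 73, 60])
([153.8, 89.0], 340, [138, 84, 32, 11])
([152.5, 107.5], 196, [138, 104, 31, 8])
([177.5, 199.1], 152, [168, 184, 17, 28])
([423.5, 188.5], 8, [423, 185, 2, 8])
([434.4, 215.3], 144, [428, 184, 13, 54])
([378.2, 189.8], 32, [375, 186, 9, 9])
([372.8, 203.2], 128, [367, 192, 18, 21])
([427.1, 205.1], 29, [425, 194, 5, 23])
([388.5, 250.1], 171, [380, 239, 21, 22])
([333.2, 257.8], 318, [324, 248, 20, 20])
([233.5, 259.1], 312, [224, 250, 20, 19])
([499.6, 301.5], 179, [494, 290, 15, 24])
or
([397.7, 141.8], 20, [395, 139, 6, 6])
([245.0, 145.6], 5, [243, 144, 5, 4])
([413.9, 162.8], 26, [411, 160, 7, 6])
([176.6, 184.1], 14, [174, 183, 6, 4])
([379.0, 186.4], 16, [376, 185, 6, 5])
([349.4, 210.7], 25, [347, 208, 6, 6])
([175.2, 211.7], 20, [172, 210, 7, 4])
([371.0, 212.6], 20, [368, 210, 7, 5])
([332.4, 231.5], 27, [330, 229, 6, 6])
([399.6, 239.2], 19, [396, 237, 7, 6])
([380.2, 260.1], 19, [378, 257, 6, 6])
([386.2, 282.6], 27, [384, 280, 6, 6])
([555.0, 292.0], 3, [554, 291, 3, 3])
([410.0, 300.4], 24, [407, 298, 6, 6])
red
([249
[... 345 characters left out ...]
, 152, [389, 270, 16, 19])
([394.3, 292.0], 11, [392, 291, 5, 3])
([411.1, 388.5], 496, [385, 372, 48, 32])
([405.3, 410.2], 261, [381, 401, 47, 19])
([389.1, 416.2], 58, [379, 411, 23, 9])
or
([105.8, 125.6], 8, [103, 124, 5, 4])
([15.6, 157.6], 20, [12, 154, 8, 8])
([219.3, 165.4], 27, [217, 163, 6, 6])
([214.2, 179.1], 9, [213, 177, 3, 5])
([188.0, 186.5], 15, [187, 184, 4, 6])
([243.9, 206.6], 14, [243, 204, 3, 6])
([198.4, 208.7], 12, [196, 207, 5, 5])
([217.8, 216.2], 19, [216, 214, 5, 6])
([177.0, 225.0], 15, [175, 223, 5, 5])
([127.7, 254.8], 41, [125, 252, 7, 7])
([393.9, 290.4], 28, [391, 288, 7, 7])
red
([15.5, 157.8], 25, [13, 155, 6, 6])
([297.5, 246.9], 137, [293, 235, 10, 25])
```

```bash
python3 - <<'E'
from m import *
T=load('top0');S=load('scene0')
def light(f):
    h=cv2.cvtColor(f,cv2.COLOR_RGB2HSV).astype(int); return (h[...,1]<45)&(h[...,2]>135)
tt=comps(light(T['frame']),10,200);ss=comps(light(S['frame']),10,200)
print(tt);print(ss)
tips={'v1':((176.6,183.6),(175.2,212.2)),'v2':((379.3,186),(370.8,212.9)),'v3':((399.8,238.9),(380,260.4))}
for k,(a,b) in tips.items():
    A=onz(T,*a,.016);B=onz(T,*b,.016);print(k,A.round(4),B.round(4),'mid',((A+B)/2).round(4),'len',np.linalg.norm(A-B).round(4),'yaw',np.arctan2(*(A-B)[[1,0]]).round(3), proj(S,[*((A+B)/2)[:2],.054]).round(1), proj(T,[*((A+B)/2)[:2],.054]).round(1))
for n,p in {'TL':(150+224/2.8,90+30/2.7),'TR':(150+489/2.8,90+41/2.7),'BL':(150+209/2.8,90+229/2.7),'BR':(150+480/2.8,90+242/2.7)}.items(): print(n,onz(T,*p,.095).round(4))
for n,p in {'hL':(150+291/2.8,90+288/2.7),'hR':(150+395/2.8,90+290/2.7)}.items(): print(n,onz(T,*p,.060).round(4))
E
```

```text
[([5.8, 5.8], 117, [0, 0, 14, 15]), ([296.5, 2.0], 13, [294, 0, 6, 5]), ([341.3, 5.6], 20, [339, 0, 5, 12]), ([352.0, 4.1], 12, [348, 2, 9, 5]), ([64.1, 9.3], 31, [60, 5, 9, 9]), ([302.6, 8.2], 18, [299, 5, 9, 7]), ([289.3, 18.0], 12, [287, 15, 5, 7]), ([89.6, 38.2], 10, [87, 36, 5, 5]), ([94.8, 44.4], 27, [90, 41, 9, 8]), ([95.7, 52.1], 22, [92, 49, 9, 8]), ([111.3, 58.9], 10, [109, 57, 6, 5]), ([72.9, 68.0], 51, [67, 62, 15, 10]), ([534.1, 64.4], 59, [512, 62, 44, 4]), ([485.3, 66.3], 61, [459, 65, 52, 3]), ([350.2, 70.0], 73, [326, 69, 50, 3]), ([114.9, 89.5], 17, [114, 82, 2, 16]), ([155.0, 83.0], 25, [143, 83, 25, 1]), ([99.3, 90.1], 21, [94, 86, 11, 8]), ([19.3, 94.5], 43, [13, 88, 14, 11]), ([110.0, 93.2], 10, [108, 91, 6, 6]), ([6.2, 95.2], 13, [4, 93, 5, 6]), ([90.9, 93.6], 14, [87, 92, 9, 5]), ([155.0, 112.0], 25, [143, 112, 25, 1]), ([409.2, 148.4], 103, [404, 143, 12, 12]), ([204.4, 160.8], 71, [200, 156, 10, 10]), ([172.8, 195.6], 77, [168, 191, 10, 10]), ([377.4, 197.2], 72, [373, 193, 10, 9]), ([134.6, 212.4], 199, [130, 199, 10, 30]), ([342.4, 219.5], 114, [337, 214, 
[... 844 characters left out ...]
 [300, 238, 10, 7]), ([400.3, 269.2], 97, [395, 265, 12, 10]), ([354.1, 310.8], 97, [348, 305, 14, 11]), ([82.5, 355.2], 34, [80, 351, 7, 9])]
v1 [0.6384 0.343  0.016 ] [0.5446 0.345  0.016 ] mid [0.5915 0.344  0.016 ] len 0.0939 yaw -0.021 [400. 269.] [172.9 195.3]
v2 [ 0.6194 -0.3114  0.016 ] [ 0.5317 -0.2796  0.016 ] mid [ 0.5756 -0.2955  0.016 ] len 0.0933 yaw -0.347 [185.  208.2] [377.5 196.9]
v3 [ 0.4469 -0.3665  0.016 ] [ 0.3802 -0.3005  0.016 ] mid [ 0.4136 -0.3335  0.016 ] len 0.0938 yaw -0.78 [199.1 173.1] [392.9 248.4]
TL [0.8826 0.1617 0.095 ]
TR [ 0.8641 -0.1358  0.095 ]
BL [0.6438 0.1773 0.095 ]
BR [ 0.6236 -0.1185  0.095 ]
hL [0.5816 0.0905 0.06  ]
hR [ 0.5773 -0.0252  0.06  ]
```

```bash
python3 - <<'E'
from m import *
T=load('top0');S=load('scene0')
for a,b in (((172.8,195.6),(400.3,269.2)),((377.4,197.2),(185.6,208)),((392.6,248.6),(199.6,172.9))): print('valve top',tri(T,a,S,b))
print('cap tops',[onz(T,*p,.026).round(3) for p in((333.5,258),(233.5,259.5))])
z=lambda u,v:(100+u/2.5,140+v/2.5); y=lambda u,v:(150+u/2.8,90+v/2.7)
print('ball',tri(T,y(393,199),S,z(396,204)))
print('hingecap',tri(T,y(428,155),S,z(341,262)))
print('knob red ctr',tri(T,y(279,167),S,z(494,266)), onz(T,*y(267,144),.173),onz(T,*y(291,186),.173))
print('handle ends',tri(T,y(291,288),S,z(520,257)),tri(T,y(395,290),S,z(429,226)))
O=np.array([.634,.0294]);ex=np.array([.9979,-.065]);ey=np.array([.065,.9979])
for nm,(a,b,h) in dict(FL=(0,.15,.095),FR=(0,-.15,.095),BL=(.24,.15,.095),BR=(.24,-.15,.095),knob=(.055,.07,.173),hinge=(.085,-.085,.147),panelFL=(0,.14,.07)).items():
    P=O+a*ex+b*ey; X=[*P,h]; print(nm,P.round(4),proj(T,X).round(1),proj(S,X).round(1), ((proj(S,X)-[100,140])*2.5).round(), ((proj(T,X)-[150,90])*[2.8,2.7]).round())
E
```

```text
valve top (array([0.59068474, 0.34473329, 0.05260718]), np.float64(0.0004387629100603872))
valve top (array([ 0.57439404, -0.29473434,  0.05393174]), np.float64(0.0007396794185127927))
valve top (array([ 0.41293229, -0.33224901,  0.05482438]), np.float64(0.0005059074222106435))
cap tops [array([ 0.389, -0.154,  0.026]), array([0.39 , 0.157, 0.026])]
ball (array([ 0.65499801, -0.02272137,  0.1636211 ]), np.float64(0.0015468859719583456))
hingecap (array([ 0.71614233, -0.06080597,  0.12555926]), np.float64(0.0041256907286699035))
knob red ctr (array([0.69525586, 0.09628163, 0.15649146]), np.float64(0.001463117498433491)) [0.71603798 0.10661785 0.173     ] [0.66866014 0.0819059  0.173     ]
handle ends (array([0.58322043, 0.09060954, 0.0530424 ]), np.float64(0.0009140108111531574)) (array([ 0.57699133, -0.02237925,  0.05664814]), np.float64(0.0061049145919357525))
FL [0.6438 0.1791] [224.1 174.8] [334.4 256.7] [586. 292.] [207. 229.]
FR [ 0.6242 -0.1203] [322.  179.4] [230.5 223.4] [326. 209.] [482. 241.]
BL [0.8832 0.1635] [229.4 100.9] [297.9 331.9] [495. 480.] [222.  29.]
BR [ 0.8637 -0.1359] [324.7 105.3] [182.9 287.9] [207. 370.] [489.  41.]
knob [0.6934 0.0957] [249.1 150.7] [297.4 241.2] [493. 253.] [278. 164.]
hinge [ 0.7133 -0.0609] [302.6 146.2] [235.3 238.1] [338. 245.] [427. 152.]
panelFL [0.6431 0.1691] [228.4 177.1] [330.1 262. ] [575. 305.] [219. 235.]
```

Emit:
send_rows(series=[[[20,-34,2,-0.07],[41,-67,4,-0.14],[62,-101,5,-0.21],[82,-134,5,-0.28],[103,-168,5,-0.35],[123,-201,5,-0.42],[144,-235,5,-0.49],[164,-268,5,-0.56],[185,-302,5,-0.63],[205,-336,5,-0.7],[226,-369,5,-0.77],[246,-403,5,-0.84],[267,-436,5,-0.91],[287,-470,5,-0.98],[308,-503,5,-1.05],[328,-537,5,-1.12],[349,-570,5,-1.19],[369,-604,5,-1.26],[390,-637,5,-1.33],[410,-671,5,-1.4]]], claw=0.3)

```text
time: 2.6
tcp_pos: [0.5804, 0.0329, 0.236]
orientation: [-1.571, 0.0, -1.639]
wrist_force: [-0.5, 1.0, -0.2]
width: 0.0301
```

```bash
python3 - <<'E'
from m import *
s=sense(); print(s['joint_positions'].round(3),s['tcp_pos'],s['orientation'],s['width'],s['wrist_force'])
shot('top','top1');shot('scene','scene1')
E
```

```text
[-0.501  0.444  0.502  1.95  -0.288  0.818  0.092] [0.58038759 0.03294733 0.23596326] [-1.57146285e+00  6.52476484e-05 -1.63861022e+00] 0.030103917118109152 [-0.51467636  0.99283951 -0.20014456]
```

View pics/top1.png

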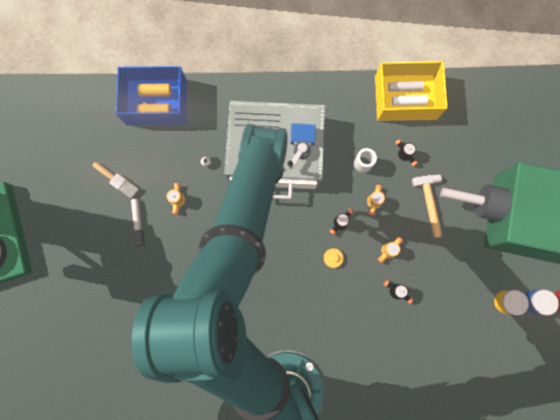

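View pics/scene1.png

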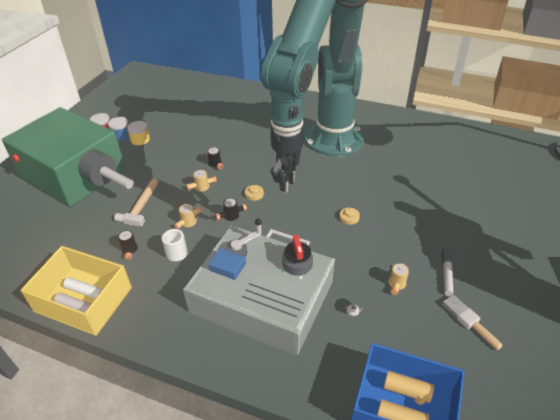

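Emit:
send_rows(series=[[[0,0,-20,0],[0,0,-45,0],[0,0,-75,0],[0,0,-105,0],[0,0,-135,0],[0,0,-160,0],[0,0,-180,0],[0,0,-192,0],[0,0,-198,0],[0,0,-198,0]]])

```text
time: 3.95
tcp_pos: [0.5801, 0.0339, 0.0383]
orientation: [-1.571, 0.0, -1.637]
wrist_force: [0.2, -0.4, 0.8]
width: 0.0298
```

Emit:
send_rows(series=[[[0,0,0,0],[0,0,0,0],[0,0,0,0],[0,0,0,0],[0,0,0,0]]], claw=1, grip_force=40)

```text
time: 4.58
tcp_pos: [0.5814, 0.0337, 0.0392]
orientation: [-1.568, 0.0, -1.637]
wrist_force: [1.8, 0.6, 6.4]
width: 0.0085
```

Emit:
send_rows(series=[[[-5,0.3,0,0],[-15,1,0,0],[-30,2,0,0],[-45,2.9,0,0],[-60,3.9,0,0],[-75,4.9,0,0],[-90,5.9,0,0],[-105,6.8,0,0],[-115,7.5,0,0],[-120,7.8,0,0],[-120,7.8,0,0]]])

```text
time: 5.95
tcp_pos: [0.4594, 0.0421, 0.0391]
orientation: [-1.571, 0.001, -1.636]
wrist_force: [-0.4, 1.6, 11.2]
width: 0.0083
```

Emit:
send_rows(series=[[[-5,0.3,0,0],[-10,0.7,0,0],[-15,1,0,0],[-15,1,0,0]]])

```text
time: 6.45
tcp_pos: [0.4448, 0.0431, 0.039]
orientation: [-1.571, 0.001, -1.636]
wrist_force: [-0.3, 1.5, 11.6]
width: 0.0084
```

Emit:
send_rows(series=[[[-3,0.2,0,0],[-6,0.4,0,0],[-9,0.6,0,0],[-12,0.8,0,0],[-12,0.8,0,0]]])

```text
time: 7.08
tcp_pos: [0.4448, 0.0431, 0.0392]
orientation: [-1.549, -0.001, -1.638]
wrist_force: [14.4, -0.6, -6.6]
width: 0.0085
```

Emit:
send_rows(series=[[[-1.5,0.1,0,0],[-3,0.2,0,0],[-3,0.2,0,0]]])

```text
time: 7.45
tcp_pos: [0.4449, 0.043, 0.0392]
orientation: [-1.543, -0.002, -1.638]
wrist_force: [18.2, -0.2, -10.5]
width: 0.0091
```

Emit:
send_rows(series=[[[5,-0.3,0,0],[10,-0.7,0,0],[14,-0.9,0,0],[14,-0.9,0,0]]])

```text
time: 7.95
tcp_pos: [0.4448, 0.0431, 0.0391]
orientation: [-1.569, 0.001, -1.637]
wrist_force: [0.4, 0.9, 11.2]
width: 0.0086
```

Emit:
send_rows(series=[[[0,0,0,0],[0,0,0,0],[0,0,0,0],[0,0,0,0]]], claw=0.3)

```text
time: 8.45
tcp_pos: [0.4436, 0.0426, 0.0381]
orientation: [-1.572, -0.0, -1.637]
wrist_force: [-0.1, -0.6, -0.7]
width: 0.0299
```

Emit:
send_rows(series=[[[0,0,15,0],[0,0,40,0],[0,0,80,0],[0,0,125,0],[0,0,170,0],[0,0,190,0],[0,0,200,0]]])

```text
time: 9.32
tcp_pos: [0.4441, 0.0428, 0.2392]
orientation: [-1.57, 0.001, -1.636]
wrist_force: [-0.6, -0.0, 0.4]
width: 0.0304
```

Emit:
send_rows(series=[[[5,12,0,0.1],[15,30,0,0.21],[26,53,0,0.33],[37,76,0,0.45],[48,100,0,0.58],[60,124,0,0.7],[72,148,0,0.83],[84,172,0,0.95],[96,197,0,1.08],[108,222,0,1.2],[120,246,0,1.33],[132,270,0,1.45],[142,290,0,1.55],[147,302,0,1.615],[147,302,0,1.615]]], claw=-1)

```text
time: 11.2
tcp_pos: [0.5904, 0.3454, 0.2366]
orientation: [-1.571, 0.003, -0.021]
wrist_force: [-0.2, -0.3, -0.2]
width: 0.085
```

```bash
cat > valves.py <<'E'
from m import *
import sys
def light(f):
    h=cv2.cvtColor(f,cv2.COLOR_RGB2HSV).astype(int); return (h[...,1]<45)&(h[...,2]>135)
def run(tag):
    s=sense(); print(s['joint_positions'].round(3),s['tcp_pos'].round(4),s['orientation'].round(3),round(s['width'],4),s['wrist_force'].round(1),s['time'])
    for n in('top','scene'):
        g=shot(n,n+tag);f=g['frame']; z=.016
        print(n,'orange tips(z.016):',[(c,a,onz(g,*c,.016)[:2].round(4).tolist()) for c,a,b in comps(orange(f),8,60)])
        print(n,'light:',[(c,a,onz(g,*c,.054)[:2].round(4).tolist()) for c,a,b in comps(light(f),40,150) if c[1]>120 ])
if __name__=='__main__': run(sys.argv[1])
E
python3 valves.py 2
```

```text
[-0.672  0.536  0.115  1.705 -0.075  0.908  1.023] [0.5904 0.3454 0.2366] [-1.571  0.003 -0.021] 0.085 [-0.2 -0.3 -0.2] 11.2
top orange tips(z.016): [([397.7, 141.8], 20, [0.7671, -0.3791]), ([413.9, 162.8], 25, [0.6947, -0.4273]), ([176.6, 184.1], 14, [0.6368, 0.3429]), ([379.0, 186.4], 16, [0.6181, -0.3103]), ([349.4, 210.7], 25, [0.5401, -0.2117]), ([175.1, 211.8], 19, [0.5459, 0.3453]), ([371.0, 212.6], 20, [0.5327, -0.2803]), ([332.3, 231.8], 21, [0.4729, -0.1547]), ([399.5, 239.1], 22, [0.4463, -0.3655]), ([380.4, 259.6], 23, [0.3827, -0.3019]), ([386.1, 282.7], 28, [0.3112, -0.3154]), ([410.0, 300.4], 24, [0.2567, -0.3852])]
top light: [([409.2, 148.3], 104, [0.7315, -0.4038]), ([204.4, 160.9], 74, [0.7015, 0.2474]), ([172.8, 195.6], 78, [0.5904, 0.3441]), ([377.4, 197.2], 72, [0.5745, -0.2951]), ([342.2, 219.1], 99, [0.507, -0.1826]), ([392.8, 248.5], 76, [0.4134, -0.3333]), ([400.8, 291.3], 117, [0.2846, -0.3492]), ([309.2, 366.1], 58, [0.0749, -0.0685]), ([282.2, 373.2], 65, [0.0567, 0.0104])]
scene orange tips(z.016): [([15.6, 157.7], 19, [0.5153, -1.0345]), ([219.3, 165.4], 27, [0.3123, -0.3146]), ([214.2, 178.9], 11, [0.3834, -0.2988]), ([188.2, 186.7], 17, [0.4476, -0.361]), ([244.1, 206.5], 13, [0.4728, -0.1518]), ([198.4, 208.7], 12, [0.5296, -0.2806]), ([217.7, 216.2], 21, [0.5394, -0.2097]), ([176.9, 225.0], 16, [0.6148, -0.3079]), ([127.8, 255.0], 44, [0.7673, -0.3797]), ([393.9, 290.4], 28, [0.6347, 0.3423])]
scene light: [([546.4, 131.5], 121, [-0.2314, 0.74]), ([213.1, 150.2], 53, [0.2861, -0.3468]), ([199.5, 173.3], 47, [0.414, -0.3319]), ([229.5, 202.8], 58, [0.5094, -0.1808]), ([185.6, 208.0], 63, [0.5744, -0.2943]), ([124.9, 235.0], 90, [0.7317, -0.4027]), ([400.3, 269.2], 96, [0.5918, 0.3449]), ([354.3, 310.9], 89, [0.7578, 0.2639])]
```

View pics/top2.png

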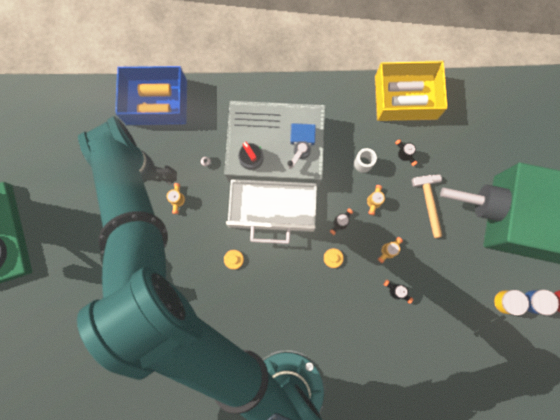

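View pics/scene2.png

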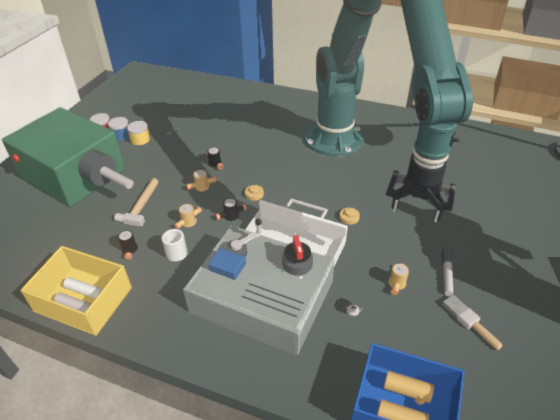

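Emit:
send_rows(series=[[[0,-1,-20,0],[1,-1,-50,0],[1,-1,-85,0],[1,-1,-120,0],[1,-1,-150,0],[1,-1,-175,0],[1,-1,-195,0],[1,-1,-208,0],[1,-1,-216,0],[1,-1,-216,0]]])

```text
time: 12.55
tcp_pos: [0.5921, 0.3436, 0.0221]
orientation: [-1.571, 0.0, -0.022]
wrist_force: [-0.3, -0.3, 0.6]
width: 0.0852
```

Emit:
send_rows(series=[[[0,0,0,0],[0,0,0,0],[0,0,0,0],[0,0,0,0],[0,0,0,0]]], claw=1, grip_force=45)

```text
time: 13.18
tcp_pos: [0.5927, 0.344, 0.0232]
orientation: [-1.57, -0.001, -0.022]
wrist_force: [-0.5, -0.4, 5.7]
width: 0.0407
```

Emit:
send_rows(series=[[[0,0,5,0],[0,0,15,0],[0,0,35,0],[0,0,60,0],[0,0,90,0],[0,0,110,0],[0,0,120,0]]])

```text
time: 14.05
tcp_pos: [0.5927, 0.3439, 0.1443]
orientation: [-1.57, -0.002, -0.022]
wrist_force: [-0.6, -0.1, -2.6]
width: 0.0409
```

```bash
python3 valves.py 3 | grep -v light; python3 - <<'E'
import cv2
a=cv2.imread('pics/scene3.png');b=cv2.imread('pics/top3.png')
cv2.imwrite('pics/z3.png',cv2.hconcat([cv2.resize(a[170:320,240:440],(400,300),interpolation=cv2.INTER_CUBIC),cv2.resize(b[120:270,130:330],(400,300),interpolation=cv2.INTER_CUBIC)]))
E
```

```text
[-0.659  0.638  0.101  1.771 -0.09   0.735  1.038] [0.5927 0.3439 0.1443] [-1.57  -0.002 -0.022] 0.0409 [-0.6 -0.1 -2.6] 14.05
top orange tips(z.016): [([397.7, 141.8], 20, [0.7671, -0.3791]), ([413.8, 162.8], 24, [0.6948, -0.427]), ([166.7, 174.1], 9, [0.6705, 0.3756]), ([378.9, 186.4], 16, [0.6181, -0.31]), ([164.1, 204.3], 19, [0.5709, 0.381]), ([349.5, 210.7], 24, [0.54, -0.212]), ([371.0, 212.6], 20, [0.5327, -0.2803]), ([332.3, 231.8], 21, [0.4729, -0.1547]), ([399.6, 239.2], 19, [0.4459, -0.3658]), ([380.3, 259.9], 23, [0.3818, -0.3015]), ([386.0, 282.7], 27, [0.3112, -0.3151]), ([410.0, 300.4], 24, [0.2567, -0.3852])]
scene orange tips(z.016): [([15.6, 157.6], 20, [0.5148, -1.0349]), ([219.6, 165.4], 25, [0.312, -0.3137]), ([214.2, 178.5], 13, [0.3815, -0.2997]), ([188.0, 186.5], 15, [0.4469, -0.3621]), ([244.0, 206.5], 14, [0.4729, -0.152]), ([198.4, 208.7], 12, [0.5296, -0.2806]), ([217.7, 216.2], 20, [0.5394, -0.2097]), ([177.0, 225.0], 15, [0.6147, -0.3077]), ([127.9, 255.0], 45, [0.7672, -0.3794]), ([402.3, 259.2], 26, [0.5211, 0.3441])]
```

View pics/z3.png

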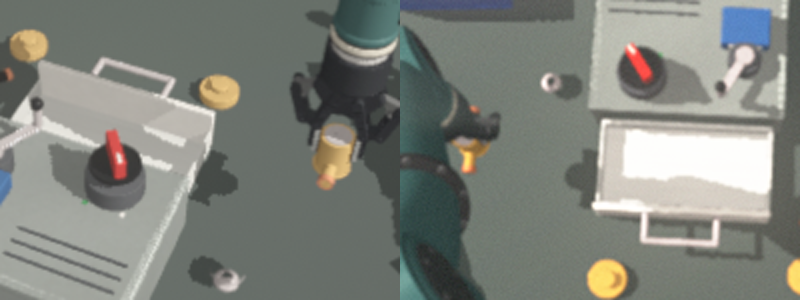

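```bash
python3 - <<'E'
import cv2
b=cv2.imread('pics/top2.png')
cv2.imwrite('pics/z4.png',cv2.resize(b[170:245,220:330],None,fx=7,fy=7,interpolation=cv2.INTER_CUBIC))
E
```

```text
(no output)
```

View pics/z4.png

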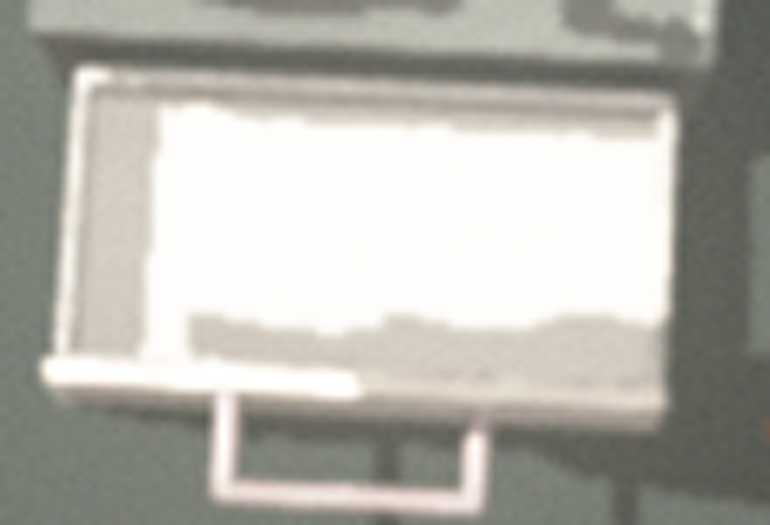

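```bash
python3 - <<'E'
from m import *
T=load('top2')
O=np.array([.634,.0294]);ex=np.array([.9979,-.065]);ey=np.array([.065,.9979])
def c(u,v,z):
    X=onz(T,220+(u-3)/7,170+(v-3)/7,z)[:2]; return X.round(4),np.array([(X-O)@ex,(X-O)@ey]).round(4)
for n,a in dict(backinL=(92,95,.036),backinR=(655,112,.036),backoutL=(80,68,.036),backoutR=(675,98,.036),panInL=(50,356,.07),panInR=(665,386,.07),panOutL=(45,380,.07),panOutR=(662,408,.07),sideL=(85,200,.036),sideR=(672,200,.036),floorbackL=(110,103,.008),bar1=(222,493,.06),bar2=(475,503,.06)).items(): print(n,c(*a))
E
```

```text
backinL (array([0.6321, 0.1597]), array([-0.0104,  0.1299]))
backinR (array([ 0.6198, -0.0967]), array([-0.006 , -0.1267]))
backoutL (array([0.6448, 0.1652]), array([0.002 , 0.1362]))
backoutR (array([ 0.6262, -0.106 ]), array([ 0.001 , -0.1356]))
panInL (array([0.5063, 0.1734]), array([-0.1368,  0.1354]))
panInR (array([ 0.4885, -0.0954]), array([-0.1371, -0.134 ]))
panOutL (array([0.4957, 0.1755]), array([-0.1475,  0.1369]))
panOutR (array([ 0.4788, -0.0938]), array([-0.1469, -0.133 ]))
sideL (array([0.5832, 0.1627]), array([-0.0594,  0.1297]))
sideR (array([ 0.5787, -0.1033]), array([-0.0465, -0.136 ]))
floorbackL (array([0.6352, 0.1547]), array([-0.007 ,  0.1252]))
bar1 (array([0.4459, 0.0992]), array([-0.1922,  0.0574]))
bar2 (array([ 0.4396, -0.0115]), array([-0.1913, -0.0534]))
```

Emit:
send_rows(series=[[[-3,-20,0,0],[-6,-50,0,-0.01],[-10,-85,0,-0.02],[-13,-120,0,-0.03],[-17,-155,0,-0.04],[-20,-190,0,-0.044],[-23,-217,0,-0.044],[-24,-230,0,-0.044],[-24,-230,0,-0.044],[-24,-230,-15,-0.044],[-24,-230,-40,-0.044],[-24,-230,-65,-0.044],[-24,-230,-85,-0.044],[-24,-230,-98,-0.044],[-24,-230,-105,-0.044],[-24,-230,-109,-0.044],[-24,-230,-109,-0.044]]])

```text
time: 16.27
tcp_pos: [0.5683, 0.1138, 0.0335]
orientation: [-1.571, -0.0, -0.066]
wrist_force: [-1.0, -0.3, -2.1]
width: 0.041
```

```bash
python3 valves.py 5 | head -1; python3 - <<'E'
import cv2
a=cv2.imread('pics/scene5.png');b=cv2.imread('pics/top5.png')
cv2.imwrite('pics/z5.png',cv2.hconcat([cv2.resize(a[170:320,240:440],(400,300),interpolation=cv2.INTER_CUBIC),cv2.resize(b[120:270,170:370],(400,300),interpolation=cv2.INTER_CUBIC)]))
E
```

```text
[-0.319  0.701  0.061  2.055 -0.104  0.388  1.329] [0.5683 0.1138 0.0335] [-1.571 -0.    -0.066] 0.041 [-1.  -0.3 -2.1] 16.275
```

View pics/z5.png

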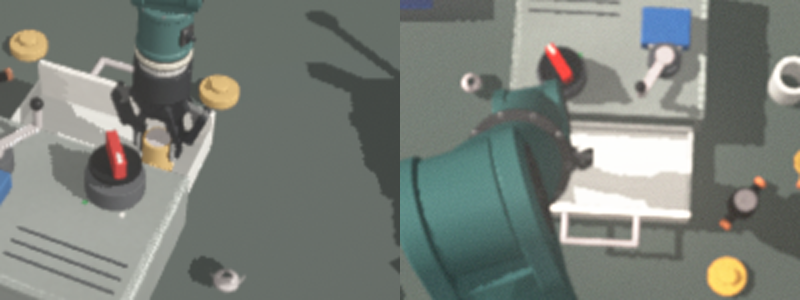

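Emit:
send_rows(series=[[[0,0,-1,0],[0,0,-2,0],[0,0,-2,0]]])

```text
time: 16.75
tcp_pos: [0.5681, 0.1137, 0.0314]
orientation: [-1.571, -0.0, -0.066]
wrist_force: [0.2, 0.4, -3.0]
width: 0.0411
```

Emit:
send_rows(series=[[[0,0,0,0],[0,0,0,0],[0,0,0,0]]], claw=-0.27)

```text
time: 17.12
tcp_pos: [0.5683, 0.1138, 0.0315]
orientation: [-1.571, -0.0, -0.066]
wrist_force: [0.6, 0.4, -0.4]
width: 0.0547
```

Emit:
send_rows(series=[[[0,0,5,0],[0,0,15,0],[0,0,40,0],[0,0,75,0],[0,0,115,0],[0,0,155,0],[0,0,190,0],[0,0,205,0]]])

```text
time: 18.12
tcp_pos: [0.5691, 0.1138, 0.2391]
orientation: [-1.569, -0.004, -0.066]
wrist_force: [0.5, 0.4, -0.6]
width: 0.0541
```

Emit:
send_rows(series=[[[0,-20,0,0],[1,-55,0,-0.03],[2,-95,0,-0.06],[3,-135,0,-0.09],[3,-175,0,-0.12],[4,-215,0,-0.15],[4,-255,0,-0.18],[5,-295,0,-0.21],[5,-335,0,-0.24],[6,-370,0,-0.26],[6,-395,0,-0.28],[6,-409,0,-0.281],[6,-409,0,-0.281]]], claw=-1)

```text
time: 19.75
tcp_pos: [0.5734, -0.296, 0.2357]
orientation: [-1.571, 0.001, -0.348]
wrist_force: [-0.1, -0.3, -0.0]
width: 0.0852
```

```bash
python3 valves.py 6; python3 - <<'E'
import cv2
a=cv2.imread('pics/scene6.png');b=cv2.imread('pics/top6.png')
cv2.imwrite('pics/z6.png',cv2.hconcat([cv2.resize(a[140:290,160:360],(400,300),interpolation=cv2.INTER_CUBIC),cv2.resize(b[120:270,220:420],(400,300),interpolation=cv2.INTER_CUBIC)]))
E
```

```text
[ 0.239  0.495  0.24   1.8   -0.148  0.865  1.77 ] [ 0.5734 -0.296   0.2357] [-1.571e+00  1.000e-03 -3.480e-01] 0.0852 [-0.1 -0.3 -0. ] 19.75
top orange tips(z.016): [([397.7, 141.7], 21, [0.7674, -0.3791]), ([378.7, 186.4], 18, [0.6182, -0.3094]), ([349.3, 210.6], 24, [0.5404, -0.2114]), ([371.0, 212.6], 20, [0.5327, -0.2803]), ([246.9, 217.2], 9, [0.5245, 0.1164]), ([332.3, 231.6], 25, [0.4735, -0.1547]), ([410.0, 300.4], 24, [0.2567, -0.3852])]
top light: [([204.3, 160.8], 70, [0.7018, 0.2477]), ([377.4, 197.2], 72, [0.5745, -0.2951]), ([342.5, 219.5], 116, [0.5058, -0.1835]), ([261.8, 366.0], 83, [0.0775, 0.0696]), ([271.3, 380.4], 116, [0.0376, 0.0423])]
scene orange tips(z.016): [([15.6, 157.8], 18, [0.5157, -1.034]), ([219.3, 165.4], 27, [0.3123, -0.3146]), ([214.2, 178.8], 10, [0.3829, -0.299]), ([188.0, 186.5], 15, [0.4469, -0.3621]), ([243.9, 206.6], 15, [0.4734, -0.1522]), ([198.4, 208.7], 12, [0.5296, -0.2806]), ([217.7, 216.2], 20, [0.5394, -0.2097]), ([176.9, 225.0], 16, [0.6148, -0.3079]), ([127.9, 255.0], 45, [0.7672, -0.3794])]
scene light: [([546.3, 131.5], 117, [-0.2313, 0.7396]), ([212.9, 150.2], 55, [0.2863, -0.3474]), ([199.6, 173.1], 54, [0.4129, -0.3321]), ([229.5, 202.2], 78, [0.5069, -0.1819]), ([185.6, 208.0], 63, [0.5744, -0.2943]), ([124.9, 235.0], 90, [0.7317, -0.4027]), ([354.4, 310.9], 85, [0.7577, 0.2641])]
```

View pics/z6.png

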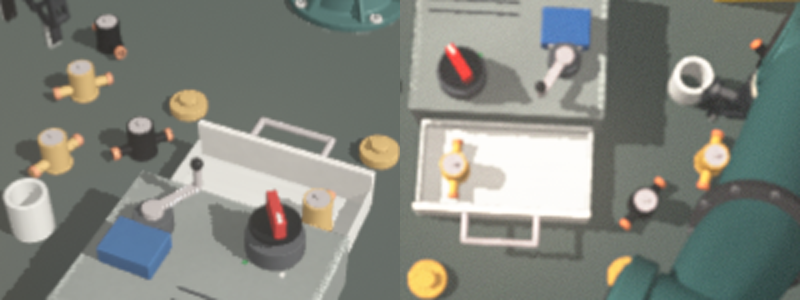

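Emit:
send_rows(series=[[[0,1,-20,0],[1,1,-50,0],[1,1,-85,0],[1,1,-120,0],[1,1,-150,0],[1,1,-175,0],[1,1,-195,0],[1,1,-208,0],[1,1,-214,0],[1,1,-214,0]]])

```text
time: 21.1
tcp_pos: [0.5752, -0.2943, 0.0224]
orientation: [-1.571, -0.0, -0.347]
wrist_force: [-1.3, 0.1, -0.4]
width: 0.0852
```

Emit:
send_rows(series=[[[0,0,0,0],[0,0,0,0],[0,0,0,0],[0,0,0,0],[0,0,0,0]]], claw=1)

```text
time: 21.72
tcp_pos: [0.5755, -0.2948, 0.0232]
orientation: [-1.571, -0.001, -0.347]
wrist_force: [-0.1, -0.2, 5.8]
width: 0.0408
```

Emit:
send_rows(series=[[[0,0,5,0],[0,0,15,0],[0,0,35,0],[0,0,60,0],[0,0,90,0],[0,0,110,0],[0,0,120,0],[0,0,120,0]]])

```text
time: 22.72
tcp_pos: [0.5753, -0.2944, 0.1429]
orientation: [-1.571, -0.001, -0.347]
wrist_force: [0.1, 0.2, -3.4]
width: 0.0409
```

Emit:
send_rows(series=[[[-1,20,0,0.02],[-3,50,0,0.06],[-6,85,0,0.1],[-8,120,0,0.14],[-11,155,0,0.18],[-13,190,0,0.22],[-15,220,0,0.26],[-17,240,0,0.282],[-17,248,0,0.282],[-17,248,0,0.282],[-17,248,-15,0.282],[-17,248,-40,0.282],[-17,248,-65,0.282],[-17,248,-85,0.282],[-17,248,-98,0.282],[-17,248,-106,0.282],[-17,248,-110,0.282],[-17,248,-111,0.282],[-17,248,-111,0.282]]])

```text
time: 25.1
tcp_pos: [0.5585, -0.0463, 0.0318]
orientation: [-1.571, -0.001, -0.065]
wrist_force: [-0.2, 0.0, -3.0]
width: 0.0408
```

Emit:
send_rows(series=[[[0,0,0,0],[0,0,0,0],[0,0,0,0]]], claw=-0.27)

```text
time: 25.48
tcp_pos: [0.5585, -0.0463, 0.0317]
orientation: [-1.571, -0.001, -0.065]
wrist_force: [-0.5, -0.1, 0.2]
width: 0.0541
```

Emit:
send_rows(series=[[[0,0,5,0],[0,0,15,0],[0,0,40,0],[0,0,75,0],[0,0,115,0],[0,0,155,0],[0,0,190,0],[0,0,205,0]]])

```text
time: 26.48
tcp_pos: [0.559, -0.0465, 0.239]
orientation: [-1.57, -0.004, -0.065]
wrist_force: [-0.1, -0.6, -1.0]
width: 0.0543
```

Emit:
send_rows(series=[[[-5,-15,0,-0.05],[-20,-40,0,-0.11],[-35,-70,0,-0.18],[-51,-100,0,-0.25],[-66,-130,0,-0.32],[-81,-160,0,-0.39],[-97,-190,0,-0.46],[-112,-220,0,-0.54],[-127,-250,0,-0.62],[-140,-275,0,-0.68],[-145,-286,0,-0.715],[-145,-286,0,-0.715]]], claw=-1)

```text
time: 27.98
tcp_pos: [0.4113, -0.333, 0.2355]
orientation: [-1.572, 0.002, -0.783]
wrist_force: [0.4, -0.5, 0.0]
width: 0.0853
```

```bash
python3 valves.py 7; python3 - <<'E'
import cv2
a=cv2.imread('pics/scene7.png');b=cv2.imread('pics/top7.png')
cv2.imwrite('pics/z7.png',cv2.hconcat([cv2.resize(a[140:290,160:360],(400,300),interpolation=cv2.INTER_CUBIC),cv2.resize(b[140:290,220:420],(400,300),interpolation=cv2.INTER_CUBIC)]))
E
```

```text
[ 0.265  0.366  0.429  2.057 -0.216  0.763  1.614] [ 0.4113 -0.333   0.2355] [-1.572  0.002 -0.783] 0.0853 [ 0.4 -0.5  0. ] 27.975
top orange tips(z.016): [([397.7, 141.8], 20, [0.7671, -0.3791]), ([413.9, 162.8], 26, [0.6947, -0.4273]), ([301.0, 184.7], 10, [0.6283, -0.0588]), ([349.3, 210.6], 24, [0.5404, -0.2114]), ([332.4, 231.4], 28, [0.4742, -0.155]), ([399.7, 239.0], 19, [0.4466, -0.3662]), ([380.2, 260.1], 19, [0.3812, -0.3012]), ([386.3, 281.1], 9, [0.3161, -0.3163])]
top light: [([409.2, 148.3], 104, [0.7315, -0.4038]), ([204.4, 160.9], 72, [0.7015, 0.2474]), ([303.5, 195.7], 76, [0.5834, -0.0644]), ([246.3, 200.0], 75, [0.5726, 0.1149]), ([342.4, 219.5], 117, [0.5058, -0.1832]), ([419.4, 229.7], 49, [0.4701, -0.4181]), ([392.7, 248.5], 79, [0.4134, -0.333]), ([261.6, 366.1], 83, [0.0772, 0.0701]), ([274.3, 379.3], 144, [0.0404, 0.0335])]
scene orange tips(z.016): [([15.6, 157.7], 19, [0.5153, -1.0345]), ([219.4, 165.4], 28, [0.3122, -0.3143]), ([214.2, 178.8], 10, [0.3829, -0.299]), ([188.0, 186.5], 15, [0.4469, -0.3621]), ([243.9, 206.3], 13, [0.4721, -0.1527]), ([217.8, 216.2], 19, [0.5393, -0.2094]), ([127.8, 255.0], 44, [0.7673, -0.3797])]
scene light: [([546.4, 131.5], 119, [-0.2314, 0.74]), ([212.9, 150.2], 55, [0.2863, -0.3474]), ([199.6, 173.0], 55, [0.4125, -0.3323]), ([229.6, 202.1], 77, [0.5064, -0.1818]), ([124.9, 235.0], 90, [0.7317, -0.4027]), ([354.4, 310.9], 85, [0.7577, 0.2641])]
```

View pics/z7.png

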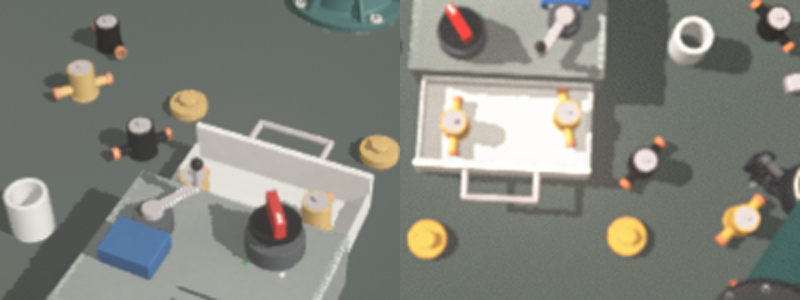

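Emit:
send_rows(series=[[[0,0,-20,0],[1,0,-50,0],[1,0,-85,0],[1,0,-120,0],[1,0,-150,0],[1,0,-175,0],[1,0,-195,0],[1,0,-208,0],[1,0,-214,0],[1,0,-214,0]]])

```text
time: 29.32
tcp_pos: [0.4143, -0.3321, 0.0223]
orientation: [-1.571, 0.0, -0.779]
wrist_force: [0.2, -0.3, -0.6]
width: 0.0854
```

Emit:
send_rows(series=[[[0,0,0,0],[0,0,0,0],[0,0,0,0],[0,0,0,0],[0,0,0,0]]], claw=1)

```text
time: 29.95
tcp_pos: [0.4143, -0.3327, 0.0231]
orientation: [-1.571, -0.001, -0.78]
wrist_force: [-0.4, 0.6, 6.6]
width: 0.0412
```

Emit:
send_rows(series=[[[0,0,5,0],[0,0,15,0],[0,0,35,0],[0,0,60,0],[0,0,90,0],[0,0,110,0],[0,0,120,0],[0,0,120,0]]])

```text
time: 30.95
tcp_pos: [0.4142, -0.3322, 0.1427]
orientation: [-1.571, -0.001, -0.78]
wrist_force: [-0.1, 0.8, -3.6]
width: 0.0409
```

```bash
python3 valves.py 8|head -1; python3 - <<'E'
import cv2
b=cv2.imread('pics/top8.png')
cv2.imwrite('pics/z8.png',cv2.resize(b[170:245,220:330],None,fx=7,fy=7,interpolation=cv2.INTER_CUBIC))
b=cv2.imread('pics/scene8.png')
cv2.imwrite('pics/z8s.png',cv2.resize(b[180:290,180:360],None,fx=4,fy=4,interpolation=cv2.INTER_CUBIC))
E
```

```text
[ 0.327  0.504  0.356  2.127 -0.323  0.56   1.71 ] [ 0.4142 -0.3322  0.1427] [-1.571e+00 -1.000e-03 -7.800e-01] 0.0409 [-0.1  0.8 -3.6] 30.95
```

View pics/z8.png

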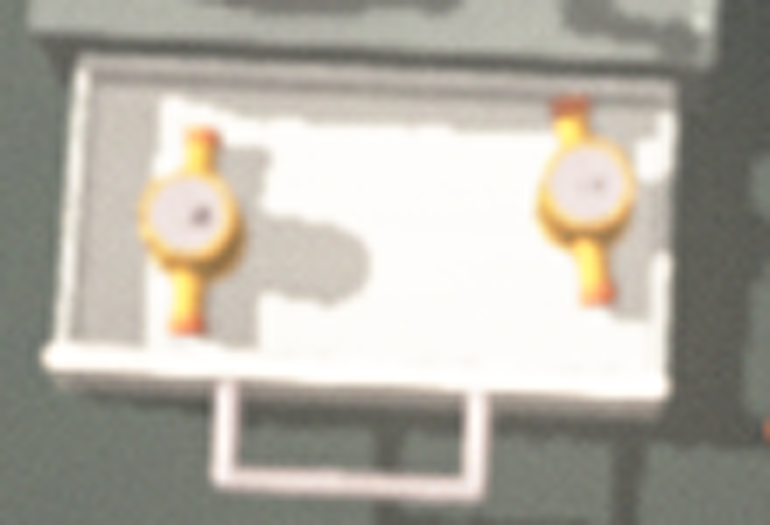

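View pics/z8s.png

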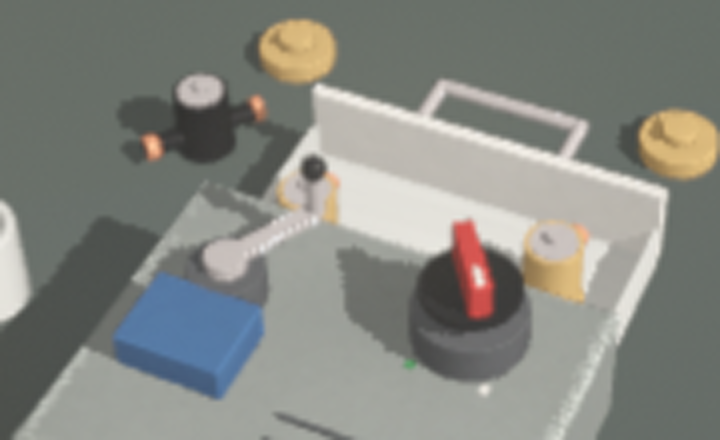

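Emit:
send_rows(series=[[[8,18,2,0.04],[19,45,2,0.1],[34,80,2,0.17],[49,115,2,0.24],[64,150,2,0.31],[79,186,2,0.38],[94,222,2,0.45],[110,258,2,0.52],[125,295,2,0.59],[139,328,2,0.65],[150,352,2,0.69],[155,364,2,0.715],[155,366,2,0.715],[155,366,0,0.715],[155,366,0,0.715]]])

```text
time: 32.92
tcp_pos: [0.5683, 0.0319, 0.1421]
orientation: [-1.572, 0.001, -0.067]
wrist_force: [-0.4, 0.3, -3.8]
width: 0.0412
```

Emit:
send_rows(series=[[[0,0,-15,0],[0,0,-40,0],[0,0,-65,0],[0,0,-85,0],[0,0,-98,0],[0,0,-106,0],[0,0,-110,0],[0,0,-111,0],[0,0,-111,0]]])

```text
time: 34.05
tcp_pos: [0.5695, 0.0337, 0.0318]
orientation: [-1.571, -0.001, -0.065]
wrist_force: [0.2, 0.3, -2.8]
width: 0.0409
```

Emit:
send_rows(series=[[[0,0,0,0],[0,0,0,0],[0,0,0,0]]], claw=-0.27)

```text
time: 34.42
tcp_pos: [0.5695, 0.0337, 0.0318]
orientation: [-1.571, -0.001, -0.065]
wrist_force: [0.3, -0.3, -0.2]
width: 0.0542
```

Emit:
send_rows(series=[[[0,0,5,0],[0,0,15,0],[0,0,40,0],[0,0,75,0],[0,0,115,0],[0,0,155,0],[0,0,190,0],[0,0,205,0]]])

```text
time: 35.42
tcp_pos: [0.57, 0.0336, 0.239]
orientation: [-1.57, -0.004, -0.065]
wrist_force: [1.2, 0.3, 0.1]
width: 0.0544
```

Emit:
send_rows(series=[[[-5,-20,0,-0.1],[-15,-50,0,-0.22],[-28,-80,0,-0.35],[-40,-110,0,-0.48],[-52,-140,0,-0.61],[-64,-170,0,-0.74],[-76,-200,0,-0.87],[-88,-230,0,-1.0],[-100,-260,0,-1.13],[-112,-285,0,-1.26],[-118,-300,0,-1.38],[-120,-310,0,-1.48],[-120,-315,0,-1.571],[-120,-315,0,-1.571]]], claw=0.3)

```text
time: 37.17
tcp_pos: [0.4485, -0.2813, 0.2357]
orientation: [-1.572, 0.0, -1.636]
wrist_force: [0.2, 1.1, 0.3]
width: 0.0299
```

```bash
python3 valves.py 9; python3 - <<'E'
import cv2
b=cv2.imread('pics/top9.png')
cv2.imwrite('pics/z9.png',cv2.resize(b[170:245,220:330],None,fx=7,fy=7,interpolation=cv2.INTER_CUBIC))
b=cv2.imread('pics/scene9.png')
cv2.imwrite('pics/z9s.png',cv2.resize(b[180:290,180:360],None,fx=4,fy=4,interpolation=cv2.INTER_CUBIC))
E
```

```text
[-0.057  0.417  0.711  2.064 -0.379  0.792  0.819] [ 0.4485 -0.2813  0.2357] [-1.572  0.    -1.636] 0.0299 [0.2 1.1 0.3] 37.175
top orange tips(z.016): [([397.7, 141.8], 20, [0.7671, -0.3791]), ([413.9, 162.8], 25, [0.6947, -0.4273]), ([301.2, 184.8], 11, [0.6279, -0.0595]), ([349.4, 210.7], 25, [0.5401, -0.2117]), ([332.4, 231.5], 29, [0.4738, -0.155]), ([410.0, 300.4], 24, [0.2567, -0.3852])]
top light: [([409.2, 148.4], 103, [0.7312, -0.4038]), ([204.3, 160.8], 72, [0.7018, 0.2477]), ([303.5, 195.8], 77, [0.583, -0.0644]), ([342.4, 219.5], 117, [0.5058, -0.1832]), ([400.9, 291.0], 122, [0.2855, -0.3495])]
scene orange tips(z.016): [([105.7, 125.0], 11, [0.2293, -0.8444]), ([15.6, 157.7], 19, [0.5153, -1.0345]), ([219.3, 165.4], 27, [0.3123, -0.3146]), ([244.0, 206.5], 14, [0.4729, -0.152]), ([217.8, 216.2], 20, [0.5393, -0.2094]), ([127.8, 255.0], 44, [0.7673, -0.3797])]
scene light: [([546.4, 131.5], 118, [-0.2314, 0.74]), ([212.9, 150.2], 55, [0.2863, -0.3474]), ([229.5, 202.2], 78, [0.5069, -0.1819]), ([124.9, 235.0], 90, [0.7317, -0.4027]), ([354.3, 310.9], 89, [0.7578, 0.2639])]
```

View pics/z9.png

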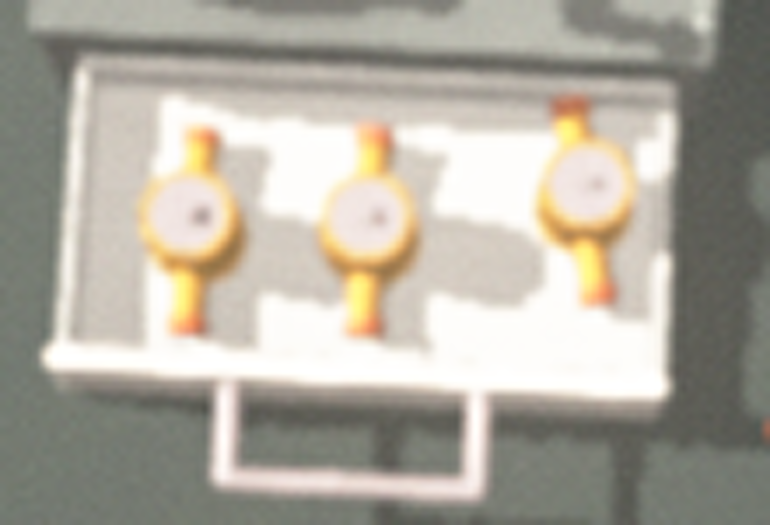

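View pics/top9.png

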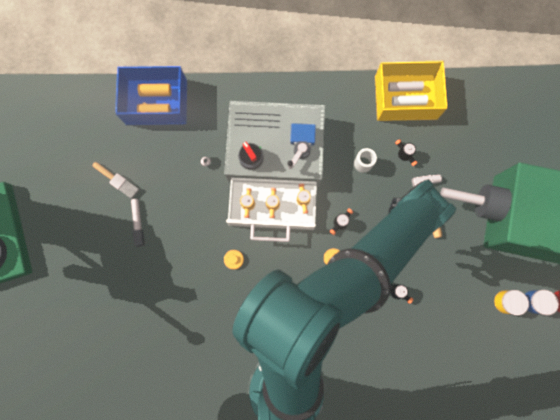

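View pics/z9s.png

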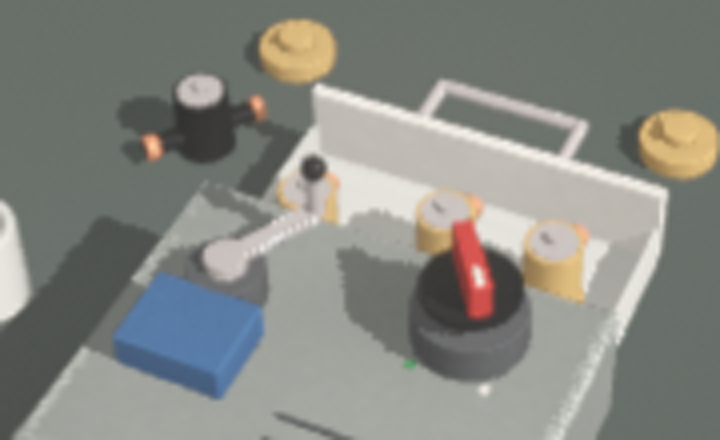

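Emit:
send_rows(series=[[[0,20,0,0],[1,55,0,0],[1,95,0,0],[2,135,0,0],[2,175,0,0],[3,215,0,0],[3,255,0,0],[4,290,0,0],[4,315,0,0],[4,324,0,0],[4,324,0,0],[4,324,0,0]]])

```text
time: 38.78
tcp_pos: [0.453, 0.0414, 0.2364]
orientation: [-1.571, -0.0, -1.637]
wrist_force: [-0.0, -0.7, -0.6]
width: 0.0296
```

Emit:
send_rows(series=[[[0,0,-20,0],[0,0,-45,0],[0,0,-75,0],[0,0,-105,0],[0,0,-135,0],[0,0,-160,0],[0,0,-180,0],[0,0,-192,0],[0,0,-198,0],[0,0,-198,0]]])

```text
time: 40.02
tcp_pos: [0.4532, 0.0419, 0.0382]
orientation: [-1.571, -0.0, -1.637]
wrist_force: [0.7, -0.1, 0.6]
width: 0.0301
```

Emit:
send_rows(series=[[[0,0,0,0],[0,0,0,0],[0,0,0,0],[0,0,0,0],[0,0,0,0]]], claw=1)

```text
time: 40.65
tcp_pos: [0.4531, 0.0424, 0.0387]
orientation: [-1.57, -0.0, -1.636]
wrist_force: [-1.3, -1.3, 6.6]
width: 0.0086
```

Emit:
send_rows(series=[[[2,-0.1,0,0],[6,-0.4,0,0],[12,-0.8,0,0],[20,-1.3,0,0],[28,-1.8,0,0],[36,-2.3,0,0],[45,-2.9,0,0],[54,-3.5,0,0],[63,-4.1,0,0],[72,-4.7,0,0],[81,-5.3,0,0],[90,-5.9,0,0],[98,-6.4,0,0],[106,-6.9,0,0],[113,-7.4,0,0],[119,-7.7,0,0],[124,-8.1,0,0],[128,-8.3,0,0],[131,-8.5,0,0],[131,-8.5,0,0]]])

```text
time: 43.15
tcp_pos: [0.5852, 0.0334, 0.0387]
orientation: [-1.569, -0.001, -1.636]
wrist_force: [-0.1, -3.2, 3.7]
width: 0.0084
```

Emit:
send_rows(series=[[[2,-0.1,0,0],[4,-0.3,0,0],[6,-0.4,0,0],[8,-0.5,0,0],[10,-0.6,0,0],[12,-0.7,0,0],[14,-0.8,0,0],[14,-0.8,0,0]]])

```text
time: 44.15
tcp_pos: [0.5942, 0.0328, 0.0387]
orientation: [-1.578, 0.001, -1.636]
wrist_force: [-7.7, -2.6, 12.7]
width: 0.0085
```

Emit:
send_rows(series=[[[2,-0.1,0,0],[4,-0.2,0,0],[4,-0.2,0,0]]])

```text
time: 44.52
tcp_pos: [0.5941, 0.0329, 0.0386]
orientation: [-1.586, 0.002, -1.636]
wrist_force: [-13.9, -1.7, 20.3]
width: 0.0081
```

Emit:
send_rows(series=[[[-3,0.2,0,0],[-6,0.4,0,0],[-6,0.4,0,0]]])

```text
time: 44.9
tcp_pos: [0.5943, 0.0329, 0.0387]
orientation: [-1.574, -0.0, -1.636]
wrist_force: [-4.1, -2.1, 8.6]
width: 0.0087
```

Emit:
send_rows(series=[[[0,0,0,0],[0,0,0,0],[0,0,0,0]]], claw=0.3)

```text
time: 45.28
tcp_pos: [0.5868, 0.0339, 0.0367]
orientation: [-1.588, 0.002, -1.637]
wrist_force: [-13.6, -1.7, 8.0]
width: 0.03
```

Emit:
send_rows(series=[[[0,0,10,0],[0,0,30,0],[0,0,70,0],[0,0,115,0],[0,0,160,0],[0,0,190,0],[0,0,200,0],[0,0,200,0]]])

```text
time: 46.28
tcp_pos: [0.5967, 0.034, 0.239]
orientation: [-1.569, 0.001, -1.635]
wrist_force: [-0.1, 0.4, -0.1]
width: 0.0299
```

Emit:
send_rows(series=[[[-10,-30,0,0],[-25,-70,0,0],[-45,-120,0,0],[-65,-170,0,0],[-85,-220,0,0],[-100,-260,0,0],[-110,-290,0,0],[-110,-300,0,0],[-110,-300,0,0]]])

```text
time: 47.4
tcp_pos: [0.4863, -0.2659, 0.2374]
orientation: [-1.572, 0.001, -1.636]
wrist_force: [0.7, -0.3, -0.4]
width: 0.0301
```

```bash
python3 valves.py 10 |head -1; python3 - <<'E'
import cv2
b=cv2.imread('pics/top10.png')
cv2.imwrite('pics/z10.png',cv2.resize(b[95:205,215:335],None,fx=5,fy=5,interpolation=cv2.INTER_CUBIC))
b=cv2.imread('pics/scene10.png')
cv2.imwrite('pics/z10s.png',cv2.resize(b[180:340,180:360],None,fx=3.5,fy=3.5,interpolation=cv2.INTER_CUBIC))
E
```

```text
[-0.084  0.444  0.686  2.01  -0.382  0.818  0.757] [ 0.4863 -0.2659  0.2374] [-1.572e+00  1.000e-03 -1.636e+00] 0.0301 [ 0.7 -0.3 -0.4] 47.4
```

View pics/z10.png

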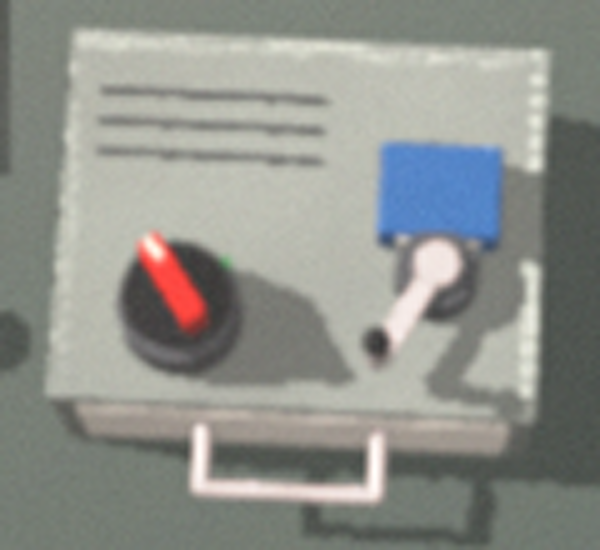

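View pics/z10s.png

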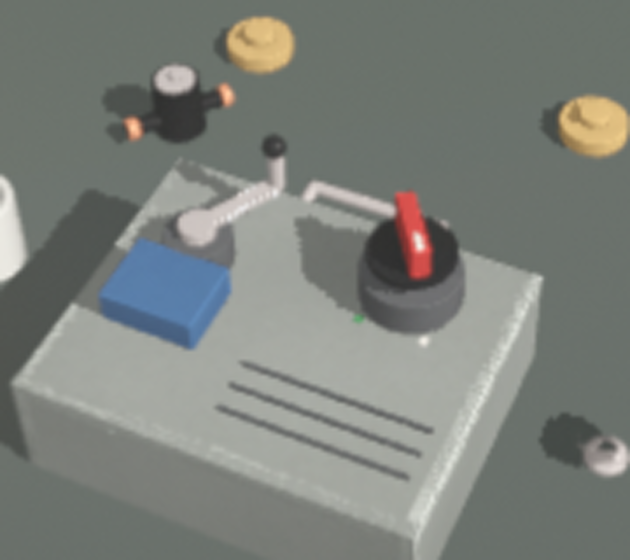

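```bash
python3 - <<'E'
from m import *
T=load('top10');S=load('scene10')
O=np.array([.634,.0294]);ex=np.array([.9979,-.065]);ey=np.array([.065,.9979])
t=lambda u,v:(215+(u-2)/5,95+(v-2)/5); s=lambda u,v:(180+(u-1.2)/3.5,180+(v-1.2)/3.5)
def cab(X): X=np.array(X)[:2]-O; return (X@ex).round(4),(X@ey).round(4)
b1=onz(T,*t(200,491),.06);b2=onz(T,*t(378,494),.06);print('bar',b1,b2,(b1+b2)/2,cab((b1+b2)/2))
# knob bar ends top centre
for n,a,b in(('far end',(150,242),(421,268)),('near end',(197,320),(405,200))):
    print(n,onz(T,*t(*a),.173),onz(S,*s(*b),.173),tri(T,t(*a),S,s(*b)))
for n,b in(('white',(424,341)),('green',(360,318))):
    X=onz(S,*s(*b),.095); d=X[:2]-np.array([.6934,.0957]); print(n,X,np.arctan2(d[1],d[0]),np.linalg.norm(d))
m=red(T['frame']);ys,xs=np.nonzero(m[120:180,230:270]);P=np.array([onz(T,x+230,y+120,.171)[:2] for x,y in zip(xs,ys)])
c=P.mean(0);u,sv,v=np.linalg.svd(P-c);print('red',c,np.arctan2(v[0][1],v[0][0]),cab(c))
# disc of knob circle, black ball
print('ball',tri(T,t(376,342),S,s(274,146)),'hinge',tri(T,t(437,262),S,s(197,228)))
E
```

```text
bar [0.59388035 0.08839775 0.06      ] [ 0.59009498 -0.02274648  0.06      ] [0.59198766 0.03282564 0.06      ] (np.float64(-0.0421), np.float64(0.0007))
far end [0.71708466 0.10881932 0.173     ] [0.7366672  0.11681915 0.173     ] (array([0.7227714 , 0.11136042, 0.15596634]), np.float64(0.0019806050918462345))
near end [0.66952456 0.08169487 0.173     ] [0.68149678 0.08637783 0.173     ] (array([0.6725362 , 0.08287085, 0.16288088]), np.float64(0.0009531842512474483))
white [0.734896   0.11985473 0.095     ] 0.5271521473671807 0.04801425969896065
green [0.73073461 0.07067357 0.095     ] -0.5905330664170783 0.04494658448394589
red [0.68924084 0.09396729] -2.6068250947395772 (np.float64(0.0509), np.float64(0.068))
ball (array([ 0.65674224, -0.0220499 ,  0.16615473]), np.float64(0.00046253324153418116)) hinge (array([ 0.71751606, -0.05962713,  0.12715312]), np.float64(0.001035191738006336))
```

Emit:
send_rows(series=[[[5,8,10,0.1],[15,25,12,0.22],[27,46,12,0.35],[40,69,12,0.48],[53,92,12,0.61],[66,115,12,0.74],[79,138,12,0.87],[92,161,12,1.0],[105,184,12,1.13],[118,207,12,1.26],[131,230,12,1.39],[145,253,12,1.52],[159,276,12,1.65],[173,300,12,1.78],[186,322,12,1.91],[198,342,12,2.02],[206,355,12,2.11],[209,362,12,2.161],[209,362,12,2.161],[209,362,12,2.161]]], claw=0.05)

```text
time: 50.0
tcp_pos: [0.6946, 0.0949, 0.2502]
orientation: [-1.571, 0.001, 0.524]
wrist_force: [-0.4, -1.0, -0.1]
width: 0.0404
```

```bash
python3 valves.py 11 |head -1; python3 - <<'E'
import cv2
b=cv2.imread('pics/scene11.png')
cv2.imwrite('pics/z11s.png',cv2.resize(b[150:310,210:390],None,fx=3.5,fy=3.5,interpolation=cv2.INTER_CUBIC))
E
```

```text
[-0.25   0.543  0.075  1.651 -0.047  0.95   1.936] [0.6946 0.0949 0.2502] [-1.571e+00  1.000e-03  5.240e-01] 0.0404 [-0.4 -1.  -0.1] 50.0
```

View pics/z11s.png

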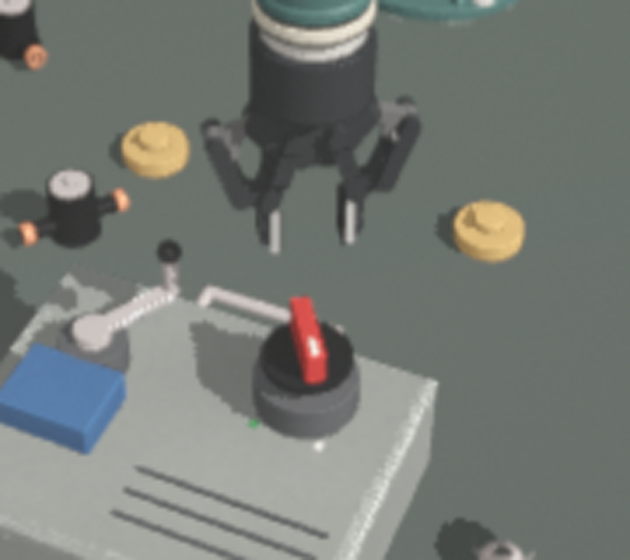

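Gripper straddles the knob bar direction. Descend by 101 mm (TCP 0.149).

Emit:
send_rows(series=[[[0,1,-15,0],[0,1,-35,0],[0,1,-55,0],[0,1,-75,0],[0,1,-90,0],[0,1,-98,0],[0,1,-101,0],[0,1,-101,0]]])

```text
time: 51.1
tcp_pos: [0.6954, 0.0966, 0.1496]
orientation: [-1.571, -0.001, 0.525]
wrist_force: [-0.3, -0.7, -0.5]
width: 0.0405
```

Emit:
send_rows(series=[[[0,0,0,0],[0,0,0,0],[0,0,0,0],[0,0,0,0],[0,0,0,0]]], claw=1, grip_force=60)

```text
time: 51.72
tcp_pos: [0.6963, 0.0953, 0.1499]
orientation: [-1.573, -0.002, 0.525]
wrist_force: [2.8, -4.5, 2.4]
width: 0.0131
```

Emit:
send_rows(series=[[[1,-1.7,-2,0],[1,-1.7,-4,0],[1,-1.7,-6,0],[1,-1.7,-8,0],[1,-1.7,-10,0],[1,-1.7,-10,0]]])

```text
time: 52.48
tcp_pos: [0.6965, 0.0952, 0.1404]
orientation: [-1.571, -0.001, 0.525]
wrist_force: [0.5, -2.8, 8.5]
width: 0.0127
```

Emit:
send_rows(series=[[[0,0,-1,0],[0,0,-2,0],[0,0,-2,0]]])

```text
time: 52.85
tcp_pos: [0.6966, 0.0952, 0.1403]
orientation: [-1.571, -0.001, 0.525]
wrist_force: [-1.3, -2.2, 16.7]
width: 0.0126
```

Emit:
send_rows(series=[[[0,0,0,-0.05],[0,0,0,-0.15],[0,0,0,-0.25],[0,0,0,-0.36],[0,0,0,-0.47],[0,0,0,-0.58],[0,0,0,-0.69],[0,0,0,-0.8],[0,0,0,-0.9],[0,0,0,-1.0],[0,0,0,-1.08],[0,0,0,-1.14],[0,0,0,-1.18],[0,0,0,-1.18]]])

```text
time: 54.6
tcp_pos: [0.6969, 0.0964, 0.1402]
orientation: [-1.567, 0.0, -0.655]
wrist_force: [-2.7, -0.2, 17.3]
width: 0.0127
```

```bash
python3 -c "
from rig import *
s=sense();print(s['tcp_pos'],s['orientation'],s['wrist_force'],s['ft_torque'],s['joint_positions'])"
```

```text
[0.69691219 0.09644993 0.14023616] [-1.56733440e+00  1.42409228e-04 -6.54682427e-01] [-2.70765264 -0.24215204 17.26671138] [-0.2021333   0.44150915 -0.03442905] [-0.4495431   0.69440208  0.38746622  1.73734593 -0.35569868  0.7772388
  1.02873785]
```

Emit:
send_rows(series=[[[0,0,0,-0.02],[0,0,0,-0.04],[0,0,0,-0.06],[0,0,0,-0.08],[0,0,0,-0.08]]])

```text
time: 55.22
tcp_pos: [0.697, 0.0965, 0.1403]
orientation: [-1.568, -0.001, -0.728]
wrist_force: [-2.5, -1.8, 17.5]
width: 0.013
```

```bash
python3 -c "
from rig import *
s=sense();print(s['tcp_pos'],s['orientation'],s['wrist_force'],s['ft_torque'])"
```

```text
[0.69702705 0.09650036 0.14026551] [-1.56840941e+00 -7.28118793e-04 -7.27550735e-01] [-2.46569554 -1.8263593  17.52026244] [-0.27448051  0.40470706  1.14167497]
```

Emit:
send_rows(series=[[[0,0,0,0.04],[0,0,2,0.04],[0,0,4,0.04],[0,0,6,0.04],[0,0,8,0.04],[0,0,10,0.04],[0,0,11,0.04]]])

```text
time: 56.1
tcp_pos: [0.6968, 0.0965, 0.1484]
orientation: [-1.569, -0.0, -0.693]
wrist_force: [3.6, 1.3, 1.4]
width: 0.0126
```

Emit:
send_rows(series=[[[0,0,0,0],[0,0,0,0],[0,0,0,0]]], claw=0.05)

```text
time: 56.48
tcp_pos: [0.6945, 0.0945, 0.1472]
orientation: [-1.573, 0.002, -0.696]
wrist_force: [-0.7, 0.5, -0.1]
width: 0.0405
```

Emit:
send_rows(series=[[[0,0,10,0],[0,0,30,0],[0,0,55,0],[0,0,80,0],[0,0,95,0],[0,0,95,0]]])

```text
time: 57.22
tcp_pos: [0.6971, 0.0948, 0.2454]
orientation: [-1.568, -0.002, -0.695]
wrist_force: [0.3, -0.6, 0.1]
width: 0.0407
```

```bash
python3 - <<'E'
import numpy as np
H=np.array([715.5,-60.5])
for phi in [1.95,2.05,2.15,2.25,2.3,2.4,2.5,2.6,2.7,2.8,2.9,3.0,3.1,3.2,3.25,3.3,3.35,3.4,3.45]:
    th=max(0,phi+.28-2.572); print(phi,(H+70*np.array([np.cos(phi),np.sin(phi)])).round(1), 'yaw',round(-2.14+min(th,1),3))
E
python3 valves.py 12 |head -1; python3 - <<'E'
import cv2
b=cv2.imread('pics/scene12.png')
cv2.imwrite('pics/z12s.png',cv2.resize(b[150:310,210:390],None,fx=3.5,fy=3.5,interpolation=cv2.INTER_CUBIC))
E
```

```text
1.95 [689.6   4.5] yaw -2.14
2.05 [683.2   1.6] yaw -2.14
2.15 [677.2  -1.9] yaw -2.14
2.25 [671.5  -6. ] yaw -2.14
2.3 [668.9  -8.3] yaw -2.132
2.4 [663.9 -13.2] yaw -2.032
2.5 [659.4 -18.6] yaw -1.932
2.6 [655.5 -24.4] yaw -1.832
2.7 [652.2 -30.6] yaw -1.732
2.8 [649.5 -37.1] yaw -1.632
2.9 [647.5 -43.8] yaw -1.532
3.0 [646.2 -50.6] yaw -1.432
3.1 [645.6 -57.6] yaw -1.332
3.2 [645.6 -64.6] yaw -1.232
3.25 [645.9 -68.1] yaw -1.182
3.3 [646.4 -71.5] yaw -1.14
3.35 [647. -75.] yaw -1.14
3.4 [647.8 -78.4] yaw -1.14
3.45 [648.8 -81.7] yaw -1.14
[-0.494  0.586  0.457  1.665 -0.303  0.958  0.948] [0.6971 0.0948 0.2454] [-1.568 -0.002 -0.695] 0.0407 [ 0.3 -0.6  0.1] 57.225
```

View pics/z12s.png

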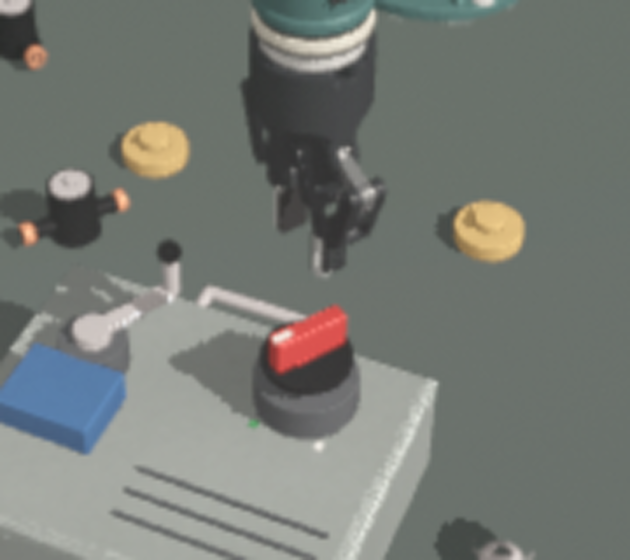

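Emit:
send_rows(series=[[[-1,-8,0,-0.12],[-2,-18,0,-0.26],[-3,-28,0,-0.4],[-3,-38,0,-0.54],[-4,-48,0,-0.68],[-5,-58,0,-0.82],[-5,-68,0,-0.96],[-6,-77,0,-1.1],[-7,-85,0,-1.24],[-7,-90,0,-1.37],[-7,-91,0,-1.445],[-7,-91,0,-1.445]]], claw=1)

```text
time: 58.82
tcp_pos: [0.6883, 0.004, 0.2418]
orientation: [-1.573, -0.002, -2.139]
wrist_force: [-0.6, 0.2, 0.2]
width: 0.0003
```

Emit:
send_rows(series=[[[0,0,-15,0],[0,0,-40,0],[0,0,-65,0],[0,0,-85,0],[0,0,-97,0],[0,0,-104,0],[0,0,-104,0]]])

```text
time: 59.7
tcp_pos: [0.6891, 0.0038, 0.1392]
orientation: [-1.571, -0.0, -2.14]
wrist_force: [0.7, -0.4, 0.5]
width: -0.0005
```

```bash
python3 valves.py 13 |head -1; python3 - <<'E'
import cv2
b=cv2.imread('pics/scene13.png')
cv2.imwrite('pics/z13s.png',cv2.resize(b[150:310,190:370],None,fx=3.5,fy=3.5,interpolation=cv2.INTER_CUBIC))
E
```

```text
[-0.537  0.779  0.753  1.781 -0.685  0.864 -0.03 ] [0.6891 0.0038 0.1392] [-1.571 -0.    -2.14 ] -0.0005 [ 0.7 -0.4  0.5] 59.7
```

View pics/z13s.png

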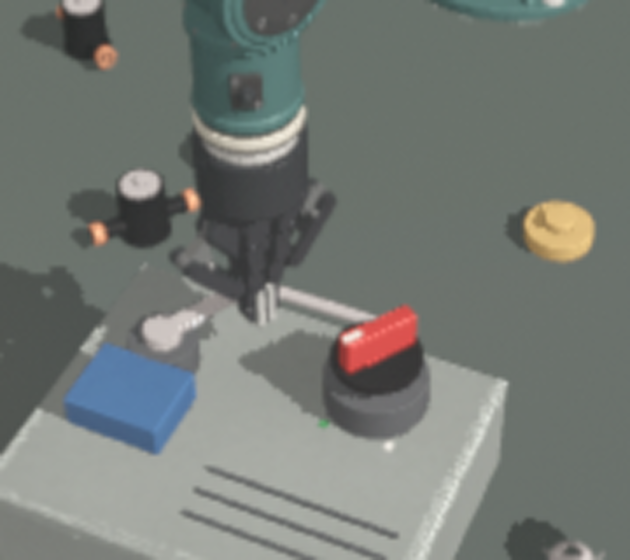

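Emit:
send_rows(series=[[[-6,-3,0,0],[-12,-6,0,0],[-18,-10.5,0,0],[-21,-13,0,0.01],[-26,-18,0,0.11],[-30,-23,0,0.21],[-34,-29,0,0.31],[-37,-35,0,0.41],[-40,-42,0,0.51],[-42,-48,0,0.61],[-43,-55,0,0.71],[-44,-62,0,0.81],[-44,-69,0,0.91],[-44,-73,0,0.96],[-44,-73,0,0.96]]])

```text
time: 61.68
tcp_pos: [0.6452, -0.0676, 0.1394]
orientation: [-1.57, 0.002, -1.179]
wrist_force: [0.1, 3.9, 0.6]
width: -0.0
```

```bash
python3 valves.py 14 |head -1; python3 - <<'E'
import cv2
b=cv2.imread('pics/scene14.png')
cv2.imwrite('pics/z14s.png',cv2.resize(b[150:310,190:370],None,fx=3.5,fy=3.5,interpolation=cv2.INTER_CUBIC))
E
```

```text
[-0.288  0.655  0.484  1.87  -0.445  0.726  0.841] [ 0.6452 -0.0676  0.1394] [-1.57   0.002 -1.179] -0.0 [0.1 3.9 0.6] 61.675
```

View pics/z14s.png

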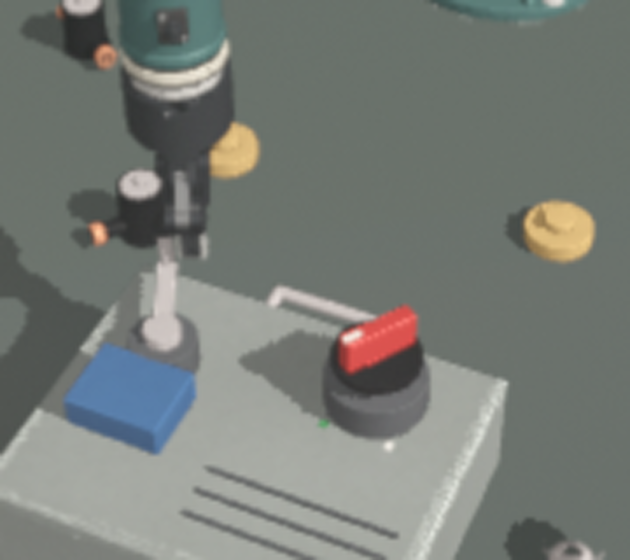

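Emit:
send_rows(series=[[[0.5,-2,0,0.02],[1,-4,0,0.04],[1.5,-6,0,0.05],[1.5,-6,0,0.05]]])

```text
time: 62.28
tcp_pos: [0.6461, -0.0727, 0.1392]
orientation: [-1.571, 0.004, -1.128]
wrist_force: [-1.4, 8.1, 2.9]
width: -0.0001
```

Emit:
send_rows(series=[[[0.5,-2,0,0],[1,-4,0,0],[1,-4,0,0]]])

```text
time: 62.65
tcp_pos: [0.6462, -0.0733, 0.1391]
orientation: [-1.572, 0.01, -1.126]
wrist_force: [-2.3, 12.8, 7.3]
width: 0.0
```

Emit:
send_rows(series=[[[-1,5,0,0],[-2,15,0,-0.1],[-1,30,0,-0.3],[5,48,0,-0.55],[15,65,0,-0.8],[28,78,0,-0.95],[40,86,0,-0.98],[42,87,0,-0.98],[42,87,30,-0.98],[42,87,65,-0.98],[42,87,100,-0.98],[42,87,110,-0.98]]])

```text
time: 64.15
tcp_pos: [0.6902, 0.0049, 0.252]
orientation: [-1.566, 0.001, -2.11]
wrist_force: [-0.6, -0.3, -0.2]
width: 0.0003
```

Emit:
send_rows(series=[[[-20,-10,5,0],[-60,-40,5,0],[-100,-75,5,0],[-140,-115,5,0],[-170,-155,5,0],[-195,-195,5,0],[-210,-230,5,0],[-220,-260,5,0],[-220,-270,5,0],[-220,-270,5,0]]])

```text
time: 65.4
tcp_pos: [0.4694, -0.2623, 0.2539]
orientation: [-1.572, -0.0, -2.11]
wrist_force: [0.0, 0.5, -0.6]
width: -0.0003
```

```bash
python3 valves.py 15 |head -1; python3 - <<'E'
import cv2
from m import *
b=cv2.imread('pics/scene15.png'); t=cv2.imread('pics/top15.png')
cv2.imwrite('pics/z15.png',cv2.hconcat([cv2.resize(b[180:330,180:360],(400,333),interpolation=cv2.INTER_CUBIC),cv2.resize(t[95:205,215:335],(363,333),interpolation=cv2.INTER_CUBIC)]))
E
```

```text
[-0.228  0.457  0.901  2.034 -0.469  0.869  0.396] [ 0.4694 -0.2623  0.2539] [-1.572 -0.    -2.11 ] -0.0003 [ 0.   0.5 -0.6] 65.4
```

View pics/z15.png

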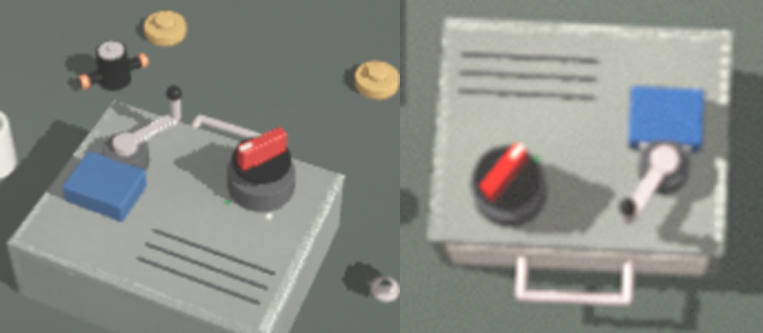

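View pics/top15.png

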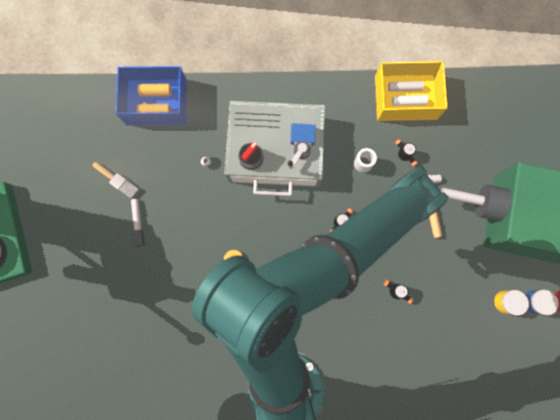

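```bash
python3 - <<'E'
from m import *
a=load('top10');b=load('top15');sa=load('scene10');sb=load('scene15')
def pc(x,y,r0,r1,c0,c1):
    p=[cv2.cvtColor(i['frame'],cv2.COLOR_RGB2GRAY)[r0:r1,c0:c1].astype(np.float32) for i in(x,y)]; return np.round(cv2.phaseCorrelate(*p),2)
print('handle shift px',pc(a,b,176,202,245,300),'lever',pc(a,b,140,175,280,312))
for n in(12,15):
  T,S=load('top15'),load('scene%d'%n)
  m=comps(red(S['frame'])[200:280,270:330],20); print(n,'red scene',m)
m=red(b['frame']);ys,xs=np.nonzero(m[120:180,230:270]);P=np.array([onz(b,x+230,y+120,.171)[:2] for x,y in zip(xs,ys)])
c=P.mean(0);v=np.linalg.svd(P-c)[2];print(c,np.arctan(v[0][1]/v[0][0]))
ct=[np.mean(xs)+230,np.mean(ys)+120]; (cs,_,_)=[x for x in comps(red(sb['frame']),60) if 280<x[0][0]<330][0]; print('knob grip tri',tri(b,ct,sb,cs))
m=red(a['frame']);ys,xs=np.nonzero(m[120:180,230:270]);ct=[np.mean(xs)+230,np.mean(ys)+120]; (cs,_,_)=[x for x in comps(red(sa['frame']),60) if 280<x[0][0]<330][0]; print('before',tri(a,ct,sa,cs))
E
```

```text
Traceback (most recent call last):
ValueError: setting an array element with a sequence. The requested array has an inhomogeneous shape after 1 dimensions. The detected shape was (2,) + inhomogeneous part.
```

```bash
python3 - <<'E'
from m import *
a=load('top10');b=load('top15');sa=load('scene10');sb=load('scene15')
def pc(x,y,r0,r1,c0,c1):
    p=[cv2.cvtColor(i['frame'],cv2.COLOR_RGB2GRAY)[r0:r1,c0:c1].astype(np.float32) for i in(x,y)]; return np.round(cv2.phaseCorrelate(*p)[0],2)
print('handle shift px',pc(a,b,176,202,245,300),'lever',pc(a,b,140,175,280,312))
for n,t,s in(('before',a,sa),('now',b,sb)):
    ys,xs=np.nonzero(red(t['frame'])[120:180,230:270]);P=np.array([onz(t,x+230,y+120,.171)[:2] for x,y in zip(xs,ys)])
    c=P.mean(0);v=np.linalg.svd(P-c)[2]
    ct=[np.mean(xs)+230,np.mean(ys)+120]; cs=[x for x in comps(red(s['frame']),60) if 280<x[0][0]<330][0][0]
    print(n,np.arctan(v[0][1]/v[0][0]),'tri',tri(t,ct,s,cs))
E
```

```text
handle shift px [0.05 0.47] lever [-0.02 -0.06]
before 0.5347675588502159 tri (array([0.69446087, 0.09589785, 0.1544386 ]), np.float64(0.00124299494735647))
now -0.6905362641971208 tri (array([0.69464255, 0.10005496, 0.15570258]), np.float64(0.0021799509759130344))
```

```bash
python3 - <<'E'
from m import *
for n in('10','15'):
    t=load('top'+n)['frame'].astype(float).mean(2)
    for c0,c1 in((260,270),(272,285)):
        seg=t[186:200,c0:c1].mean(1); w=np.clip(seg-seg.min()-30,0,None); print(n,c0,round((w*np.arange(186,200)).sum()/w.sum(),2),seg.round().astype(int))
    s=load('scene'+n)['frame'].astype(float).mean(2)
    print('scene bar', [ (c, s[228:245,c].round().astype(int).tolist()) for c in (276,284)])
E
```

```text
10 260 192.69 [ 82  85  96 110 135 193 228 219 168 126 118 119 120 119]
10 272 193.07 [ 82  83  85  94 105 136 201 226 202 148 112 107 106 100]
scene bar [(276, [111, 111, 111, 111, 115, 147, 192, 198, 178, 136, 114, 121, 157, 164, 161, 161, 157]), (284, [111, 111, 111, 111, 112, 111, 112, 128, 190, 202, 192, 157, 122, 114, 127, 153, 158])]
15 260 192.65 [ 83  86  96 111 136 194 229 221 170 127 119 120 120 118]
15 272 193.06 [ 83  83  86  96 105 138 203 228 204 148 113 108 107 101]
scene bar [(276, [112, 111, 112, 111, 115, 148, 193, 198, 178, 136, 115, 121, 158, 164, 161, 158, 132]), (284, [111, 111, 111, 112, 111, 111, 112, 128, 190, 202, 192, 157, 123, 114, 128, 153, 158])]
```

```bash
python3 -c "
from rig import *
print(close_job())"
```

```text
the job is handed in; nothing more can be done
None
```

The job is done and handed in at about 65 s. I found only three brass valves on the bench, so three went into the drawer. After that I shut the drawer, ran the knob and swung the tally lever, in the order asked.

**Last checks**
- **Valves:** all three stood upright in the drawer in the last picture before it was shut. I could not see inside it afterwards.
- **Drawer:** the arm travelled 149.7 mm from the open stop to the shut stop. The camera gave the same handle shift to within about 1 mm. The handle did not move between the picture after shutting and the last one.
- **Knob:** it turned 1.23 rad by camera, points at the green mark and is back at its starting height to about 1 mm.
- **Lever:** I pushed it until the force rose to about 13 N at the stop. It is back at its rest position to within 0.1 pixel.
- **Bystanders:** none of those in view looked moved in the last top picture. The arm hid one cap and part of the hammer there.

**Things that differed**
- **Knocked valve:** one valve was knocked a few centimetres while standing in the open drawer. It stayed upright and I left it, with one stub against the drawer's back wall. The drawer had also slid in by about 8 mm by then.
- **Contact on release:** when I let go of the shut drawer's handle, the opening fingers briefly pressed on something, probably the cabinet front, with about 14 N. It moved nothing I could see.
- **Disagreeing reading:** one image comparison suggested the handle had moved by half a pixel. A direct measurement of the bar showed no shift, so I took that as a shadow.

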